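# Set out the darning display on the haberdashery counter

## Robot

A 6-joint arm with a two-finger parallel gripper is mounted at the origin on the work surface. World frame = base frame: x ahead of the robot, y to its left, z up, the work surface at z = 0. Lengths are in m, angles in rad, forces in N, time in s.
With the tool pointing down it reaches from about 0.25 to 0.725 m from the base axis. Payload 4 kg.
Tool frame: the origin (TCP) lies midway between the tips of the shut fingers; the grasp point (between the pads) lies 19 mm behind it; z points along the fingers, y is the direction in which the jaws open and shut (so a half turn about z gives the same grasp; the last joint's range is limited). The gripper opens to 85 mm and grips with 20 to 120 N. Pads are 22 mm wide; open, the fingers measure 114 mm over their backs; the gripper's body (76 mm by 85 mm) begins 54 mm behind the grasp point. The pads swing forward as they close: fully open they stand 13 mm farther back than shut.
Start: joints at [1.338, 0.241, 0.005, 1.335, 0, 1.571], TCP at [0.115, 0.487, 0.231] pointing down, gripper open.
Joint ranges: [-2.72, 2.72], [-1.05, 1.87], [-1.09, 1.28], [-1.99, 2.15], [-1.42, 1.44], [-3.14, 3.14]. Speed limits (rad/s): [2.79, 2.79, 3.14, 3.14, 3.14, 3.14].

## Interface

Orientations are given as a unit quaternion [x, y, z, w].
In Python, from workcell import get_obs, camera, camera_model, job_done, masks_of gives the robot as it stands.
- The arm moves only by the tool jog_arm, never from a script. Its argument "deltas" is a list that holds one entry, the list of rows, each a list of 7 numbers: the shift along the tool's x, y, z in mm, then the turn, a rotation vector about the tool's x, y, z in degrees, then the finger opening in mm, from 0 to 85.4. A call has 1 to 5 rows; each row shifts and turns the pose as measured when the row begins, along the tool's axes as they then stand; what a row does not reach is not made up. A row lasts 1/10 s, in which the tool goes at most 50 mm and 8.59 degrees, less where a joint would pass 70% of its speed; a pose out of reach is approached as far as the arm can. A call with a gripper value outside its range is refused whole. The fingers move at their own pace and stop on an object; the grip force is fixed at half the most. Time passes only in rows, so rows that do not move let the fingers close. It gives the time, the measured TCP pose, the force and the opening at its end, in the units of the state.
- get_obs(): the state, without advancing time (a new reading comes with each control period).
- camera(name): name is "scene" or "top" or "wrist"; returns the picture (480x640x3 uint8, red, green, blue); there is no depth.
- camera_model(name): a dict with "fovy" (degrees; the focal length in pixels is half the picture's height over the tangent of half this angle, whatever the lens; pixels are square), "cx", "cy" (the principal point, pixels), "k1" (the pictures are not rectified: a ray, as slopes to the right and down, at radius r is drawn at 1 + k1 r^2 times it, then the intrinsics apply), "pose" (4x4, takes a point from camera to world coordinates); the wrist camera has in their place "T_tool_cam" (4x4, takes a point from camera to tool coordinates, whose origin is the TCP and whose axes are the flange's). Camera axes: x right, y down, z forward; pixel columns grow to the right and rows downward; lengths in m; the calibration is good to about 2 mm. A picture is of the moment at which its call begins: read the wrist's pose just before it. camera_model takes no time and is no camera call.
- job_done(): hands the job in, once; it reports no verdict.
Trained networks look in the newest picture that a camera, given by its name, has taken for a name from the list of things; names that differ only in an ending like _2 or _b are one class to them, and where a whole thing is asked for, a point or a joint stands for the part that bears it (a point fixed in the world has none). Each returns a list of dicts, best first, with "conf" (0 to 1); they miss things now and then, are a little off and sometimes report something else, mostly with a low value. They report only what shows in the picture. A call takes as long as a camera call. They do not tell look-alikes from the thing itself.
- masks_of(target, camera): "pixels" (480x640 bool, what is visible of it) and "at" ([column, row] in pixels, amid what is visible of it).
The state is a dict: "clock": time; "joint_pos": joint angles; "joint_vel": joint speeds; "tau": joint torques, N m; "eef_pos": TCP position; "tool_rot": TCP orientation; "ft_force": force on the tool from outside, world axes, zero at the start; "ft_torque": the same for the moment, N m; "grip_width": finger opening in m.
Only numpy, scipy, OpenCV 4.12 (cv2) and the standard library are available. Lean on these libraries where they do the work, as an engineer would, in place of code of your own. Each camera call takes 0.05 s, during which the arm holds its last target. There are 200 camera calls.

## Task

Put every loose spool of thread into the glass jar, then set the wooden lid level on the jar, turn it until it drops over the thread start and screw it clockwise until it is fully tight. Then stand every darning egg upright, ball down and handle up, each in its own ring: one in the ring on top of the tightened jar lid, the others in the rings of the wooden rack. Leave the tin, the pincushion and the cardboard box where they are.

Things in the scene. Friction and masses are not known exactly. Their poses are not given: they have to be found in the camera images.
- jar: glass jar, fixed on a dark foot board 130 x 100 x 8 mm; origin at the centre of its underside, z up. Outer radius 50, inner 44, rim 130 mm up, inner floor 8. Two thread ribs on the neck, tops 123 mm up, out to radius 55. The gaps between them (thread starts, 34 degrees wide) lie at jar +x and -x, above two round dark wooden ears 26 mm across, out to radius 69 mm at height 75
- mouth (a point): centre of the jar's mouth, at the height of its rim
- lid: round wooden screw lid, 150 g, 123 mm in diameter, right way up; origin at the centre of its lower edge, z up. Skirt to height 20 (inner radius 57), plate 20 to 26, on it a grip block 64 long (lid x) by 50 mm wide (lid y), height 26 to 56. Two inner lugs 14 mm wide, 5 tall, reaching in to radius 52, at the lower edge at lid +x and -x, in line with the block's long side
- lid_base (a point): the lid's origin again. Lugs on the ribs: 123 mm above the jar's origin. With lid x along jar x (either way round, within about 8 degrees) the lid drops until its plate lies on the rim, at 110 mm. Turned clockwise from above from there, the lugs run under the ribs to a stop at about 85 to 90 degrees; from 60 degrees on it counts as tight. Turns easily, under 0.5 N m
- lid_ring (a point): centre of the round hole in the top face of the lid's grip block (56 mm above the lid's origin), 38 mm wide and 30 mm deep: an egg's ball sits in it with its centre 20.5 mm above this point
- rack: dark wooden rack, fixed, 85 x 180 x 30 mm (x, y, z), with two round holes 38 mm wide; origin at the centre of its underside
- rack_hole0 (a point): centre of the mouth of the rack's hole at its -y end, 30 mm above the counter; a ball sits in it with its centre 20.5 mm above this point
- rack_hole1 (a point): the same for the hole at its +y end, 92 mm from the other
- tray: clear plastic stock tray, fixed, 70 x 200 x 57 mm (x, y, z), with three pockets 60 mm square side by side along its y; origin at the centre of its underside, its -x side towards the robot
- egg0: wooden darning egg, 75 g: ball 56 mm in diameter, round handle 18 mm in diameter; origin at the ball's centre, z along the handle, its end 98 mm from the origin. Starts leaning in a tray pocket, ball down, handle about 40 degrees off vertical over the tray's -x wall, free above it. In a ring it stays at whatever lean it is left; on the bare counter it falls over. May be absent
- egg1: wooden darning egg, 75 g: ball 56 mm in diameter, round handle 18 mm in diameter; origin at the ball's centre, z along the handle, its end 98 mm from the origin. Starts leaning in a tray pocket, ball down, handle about 40 degrees off vertical over the tray's -x wall, free above it. In a ring it stays at whatever lean it is left; on the bare counter it falls over. May be absent
- egg2: wooden darning egg, 75 g: ball 56 mm in diameter, round handle 18 mm in diameter; origin at the ball's centre, z along the handle, its end 98 mm from the origin. Starts leaning in a tray pocket, ball down, handle about 40 degrees off vertical over the tray's -x wall, free above it. In a ring it stays at whatever lean it is left; on the bare counter it falls over. May be absent
- spool0: spool of sewing thread standing on end, 30 mm in diameter, 60 mm tall; origin at the centre of its lower end, z along its axis. 50 g. May be absent
- spool1: spool of sewing thread standing on end, 30 mm in diameter, 60 mm tall; origin at the centre of its lower end, z along its axis. 50 g. May be absent
- spool2: spool of sewing thread standing on end, 30 mm in diameter, 60 mm tall; origin at the centre of its lower end, z along its axis. 50 g. May be absent
- tin: closed steel button tin, 72 mm in diameter, 70 mm tall; leave it alone. Origin at the centre of its underside
- pincushion: round pincushion on a wooden foot, 80 mm in diameter, 47 mm tall (pins to 66 mm); leave it alone. Origin at the centre of its underside
- chalk_box: flat cardboard chalk box 70 x 110 x 30 mm; leave it alone. Origin at the centre of its underside
Things that resemble listed ones, but are neither listed nor needed, are in the scene too. What is shaped like the egg2 but orange or pink is not meant.

How it is judged:
By the outcome, as a careful person would: the job done as asked, in the order asked, and still so for the second after the job is handed in, with the robot touching nothing.
Of egg0, egg1, egg2 only 2 to 3 are there at a start; the rules pass over those that are not, and their reading is None.
Of spool0, spool1, spool2 only 2 to 3 are there at a start; the rules pass over those that are not, and their reading is None.
At some moment in a run one of spool0, spool1, spool2 may be knocked a few centimetres aside while the robot is not near it.
It also fails if it takes over 208 s, if anything falls off the work surface, if the arm or the gripper's body presses on something with over 40 N, if the wrist force passes 120 N, or if a joint passes its speed limit or range.

## Working session

There is one attempt and no reset: what is moved stays moved. The work goes in short steps, Python scripts to look and compute and a tool call to move; the robot and the scene stay as the last step left them, time stands still between calls to the robot, and variables do not carry over. Pictures are saved under pics/ and viewed, about 12 in all and at most 16, crops included, and the job is handed in when it is done.

Besides the shell and the picture viewer there is one more tool, called after "Emit:" as name([rows], argument=value, ...), one row to a line, values as JSON. jog_arm: Moves the arm, as the interface text tells. Its arguments: {"type":"object","properties":{"deltas":{"type":"array"}},"required":["deltas"]}

```bash
ls; mkdir -p pics; cat > h.py <<'E'
import numpy as np, cv2
from scipy.spatial.transform import Rotation as R
from workcell import get_obs, camera, camera_model, job_done, masks_of
def cam(name):
    m=camera_model(name); f=240/np.tan(np.radians(m["fovy"])/2)
    if name=="wrist":
        o=get_obs(); T=np.eye(4); T[:3,:3]=R.from_quat(o["tool_rot"]).as_matrix(); T[:3,3]=o["eef_pos"]
        P=T@np.array(m["T_tool_cam"])
    else: P=np.array(m["pose"])
    return f,m["cx"],m["cy"],m["k1"],P
def ray(c,uv):
    f,cx,cy,k1,P=c; d=np.array([(uv[0]-cx)/f,(uv[1]-cy)/f]); s=d.copy()
    for _ in range(20): s=d/(1+k1*(s@s))
    v=P[:3,:3]@np.array([s[0],s[1],1]); return P[:3,3],v
def atz(c,uv,z):
    o,v=ray(c,uv); return o+v*(z-o[2])/v[2]
def proj(c,p):
    f,cx,cy,k1,P=c; q=P[:3,:3].T@(np.array(p)-P[:3,3]); s=q[:2]/q[2]; s=s*(1+k1*(s@s)); return s*f+[cx,cy]
def tri(rays):
    A=np.zeros((3,3)); b=np.zeros(3)
    for o,v in rays:
        v=v/np.linalg.norm(v); M=np.eye(3)-np.outer(v,v); A+=M; b+=M@o
    return np.linalg.solve(A,b)
def save(name,fn,img=None):
    img=camera(name) if img is None else img
    cv2.imwrite("pics/"+fn,img[:,:,::-1]); return img
E
python3 - <<'E'
from h import *
o=get_obs(); print({k:np.round(v,3).tolist() for k,v in o.items()})
for n in("scene","top","wrist"):
    m=camera_model(n); print(n,{k:np.round(v,3).tolist() for k,v in m.items()})
a=save("scene","s0.png"); b=save("top","t0.png")
for n in("jar","lid","rack","tray","egg0","spool0","tin","pincushion","chalk_box"):
  for c in("scene","top"):
    print(n,c,[(np.round(d["at"]).tolist(),round(float(d["conf"]),2),int(d["pixels"].sum())) for d in masks_of(n,c)])
E
```

```text
pics
{'clock': 0.0, 'joint_pos': [1.338, 0.241, 0.004, 1.335, -0.0, 1.571], 'joint_vel': [-0.001, 0.0, -0.001, -0.0, -0.001, -0.0], 'tau': [-0.001, -37.232, 25.241, 0.017, -0.0, 0.0], 'eef_pos': [0.115, 0.486, 0.23], 'tool_rot': [0.116, 0.993, -0.001, -0.0], 'ft_force': [1.442, -0.052, 0.272], 'ft_torque': [-0.004, -0.001, -0.018], 'grip_width': 0.086}
scene {'fovy': 46.326, 'cx': 305.34, 'cy': 236.525, 'k1': -0.012, 'pose': [[0.796, 0.374, -0.476, 1.223], [0.605, -0.491, 0.627, -0.868], [0.001, -0.787, -0.617, 0.896], [0.0, 0.0, 0.0, 1.0]]}
top {'fovy': 42.332, 'cx': 322.216, 'cy': 243.73, 'k1': -0.213, 'pose': [[-0.004, -0.998, 0.064, 0.528], [-1.0, 0.003, -0.019, -0.037], [0.018, -0.064, -0.998, 1.509], [0.0, 0.0, 0.0, 1.0]]}
wrist {'fovy': 64.213, 'cx': 315.325, 'cy': 235.061, 'k1': -0.076, 'T_tool_cam': [[0.0, -0.96, -0.279, 0.07], [1.0, 0.0, 0.0, 0.0], [-0.0, -0.279, 0.96, -0.142], [0.0, 0.0, 0.0, 1.0]]}
jar scene [([290.0, 255.0], 0.98, 3424), ([358.0, 222.0], 0.37, 1964)]
jar top [([334.0, 258.0], 0.95, 2455)]
lid scene [([370.0, 277.0], 0.7, 1176), ([329.0, 181.0], 0.62, 110
[... 576 characters left out ...]
]
spool0 scene [([285.0, 202.0], 0.8, 239), ([252.0, 232.0], 0.7, 264), ([290.0, 254.0], 0.55, 3331)]
spool0 top [([361.0, 328.0], 0.69, 145), ([251.0, 331.0], 0.5, 129), ([314.0, 320.0], 0.44, 144), ([181.0, 320.0], 0.19, 2059)]
tin scene [([369.0, 278.0], 0.77, 1125), ([330.0, 181.0], 0.42, 1085)]
tin top [([301.0, 183.0], 0.81, 788), ([432.0, 335.0], 0.38, 1381), ([178.0, 320.0], 0.19, 2079)]
pincushion scene [([395.0, 188.0], 0.56, 570)]
pincushion top [([152.0, 245.0], 0.98, 820), ([180.0, 321.0], 0.68, 2118), ([223.0, 242.0], 0.2, 2464), ([398.0, 286.0], 0.17, 549)]
chalk_box scene [([157.0, 290.0], 0.91, 1551)]
chalk_box top [([434.0, 335.0], 0.69, 1433), ([180.0, 319.0], 0.28, 2043)]
```

View pics/s0.png

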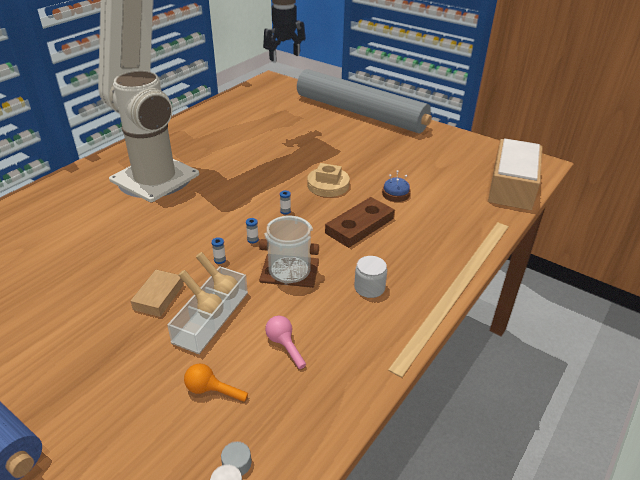

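View pics/t0.png

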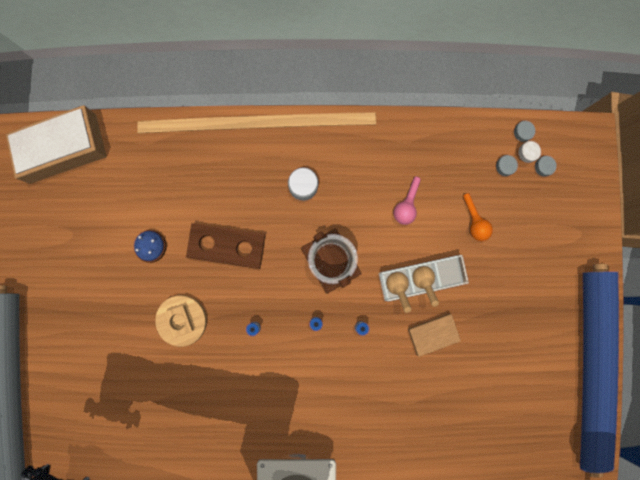

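```bash
cat >> h.py <<'E'
def down(yaw):  # tool x along world angle yaw (deg), z down
    c,s=np.cos(np.radians(yaw)),np.sin(np.radians(yaw)); return R.from_matrix(np.array([[c,s,0],[s,-c,0],[0,0,-1]]))
def plan(wps,grip):
    """wps: list of (pos, Rotation); prints rows in calls of 5"""
    o=get_obs(); p=np.array(o["eef_pos"]); r=R.from_quat(o["tool_rot"]); rows=[]
    for q,rr in wps:
        q=np.array(q,float); rv=(r.inv()*rr).as_rotvec(); dw=q-p
        n=max(1,int(np.ceil(max(np.linalg.norm(dw)/0.048,np.degrees(np.linalg.norm(rv))/8.2))))
        st=R.from_rotvec(rv/n)
        for i in range(n):
            rows.append([*np.round(r.inv().apply(dw/n)*1000,1).tolist(),*np.round(np.degrees(rv/n),1).tolist(),grip]); r=r*st
        p,r=q,rr
    for i in range(0,len(rows),5): print("[["+",".join("["+",".join("%g"%v for v in w)+"]" for w in rows[i:i+5])+"]]")
    print("at",np.round(o["eef_pos"],4).tolist(),"yaw",yaw(o),"grip",round(o["grip_width"],4),"t",o["clock"],"F",np.round(o["ft_force"],1).tolist(),"j",np.round(o["joint_pos"],2).tolist())
def yaw(o):
    M=R.from_quat(o["tool_rot"]).as_matrix(); return round(float(np.degrees(np.arctan2(M[1,0],M[0,0]))),2)
E
python3 - <<'E'
from h import *
c=cam("top"); s=cam("scene")
for n,uv,z in [("sp1",(361,328),.06),("sp2",(251,329),.06),("sp3",(315,323),.06),("jarrim",(332,258),.13),("lid",(180,321),.026),("hole0",(245,247),.03),("hole1",(207,242),.03),("rackc",(226,245),.03),("trayc",(424,278),.05),("ballA",(397,284),.035),("tipA",(407,310),.1),("ballB",(424,277),.035),("tipB",(435,303),.1),("tin",(303,183),.07),("pin",(150,245),.04),("chalk",(434,335),.03)]:
    print(n,np.round(atz(c,uv,z),3))
E
```

```text
sp1 [ 0.423 -0.154  0.06 ]
sp2 [0.421 0.103 0.06 ]
sp3 [ 0.435 -0.046  0.06 ]
jarrim [ 0.584 -0.084  0.13 ]
lid [0.437 0.278 0.026]
hole0 [0.615 0.121 0.03 ]
hole1 [0.627 0.212 0.03 ]
rackc [0.62  0.166 0.03 ]
trayc [ 0.539 -0.305  0.05 ]
ballA [ 0.525 -0.243  0.035]
tipA [ 0.466 -0.256  0.1  ]
ballB [ 0.541 -0.308  0.035]
tipB [ 0.481 -0.321  0.1  ]
tin [ 0.763 -0.019  0.07 ]
pin [0.62 0.35 0.04]
chalk [ 0.401 -0.332  0.03 ]
```

```bash
python3 - <<'E'
from h import *
plan([((0.38,0.12,0.36),down(180)),((0.42,-0.08,0.30),down(180))],85)
E
```

```text
[[[-34.2,-29.6,-12.9,0,0,-1.3,85],[-33.5,-30.3,-12.9,0,0,-1.3,85],[-32.8,-31.1,-12.9,0,0,-1.3,85],[-32.1,-31.9,-12.9,0,0,-1.3,85],[-31.3,-32.6,-12.9,0,0,-1.3,85]]]
[[[-30.5,-33.3,-12.9,0,0,-1.3,85],[-29.8,-34,-12.9,0,0,-1.3,85],[-29,-34.7,-12.9,0,0,-1.3,85],[-28.1,-35.4,-12.9,0,0,-1.3,85],[-27.3,-36,-12.9,0,0,-1.3,85]]]
[[[-8,-40,12,0,0,0,85],[-8,-40,12,0,0,0,85],[-8,-40,12,0,0,0,85],[-8,-40,12,0,0,0,85],[-8,-40,12,0,0,0,85]]]
at [0.1154, 0.4865, 0.2313] yaw 166.66 grip 0.0855 t 1.0 F [-0.8, 0.3, 0.0] j [1.34, 0.24, 0.01, 1.34, -0.0, 1.57]
```

Emit:
jog_arm([
  [[-34, -30, -13, 0, 0, -1.3, 85], [-34, -30, -13, 0, 0, -1.3, 85], [-33, -31, -13, 0, 0, -1.3, 85], [-32, -32, -13, 0, 0, -1.3, 85], [-31, -33, -13, 0, 0, -1.3, 85]],
])

```text
clock: 1.5
eef_pos: [0.2491, 0.301, 0.2953]
tool_rot: [0.051, 0.999, -0.002, -0.001]
ft_force: [1.6, 0.5, 0.1]
grip_width: 0.0852
```

Emit:
jog_arm([
  [[-30, -33, -13, 0, 0, -1.3, 85], [-30, -34, -13, 0, 0, -1.3, 85], [-29, -35, -13, 0, 0, -1.3, 85], [-28, -35, -13, 0, 0, -1.3, 85], [-27, -36, -13, 0, 0, -1.3, 85]],
])

```text
clock: 2.0
eef_pos: [0.3871, 0.1123, 0.365]
tool_rot: [-0.009, 1.0, -0.0, 0.002]
ft_force: [1.4, 0.7, 0.4]
grip_width: 0.0852
```

Emit:
jog_arm([
  [[-8, -40, 12, 0, 0, 0, 85], [-8, -40, 12, 0, 0, 0, 85], [-8, -40, 12, 0, 0, 0, 85], [-8, -40, 12, 0, 0, 0, 85], [-8, -40, 12, 0, 0, 0, 85]],
])

```text
clock: 2.5
eef_pos: [0.4366, -0.0958, 0.308]
tool_rot: [-0.008, 1.0, 0.0, 0.008]
ft_force: [0.1, 0.0, -0.3]
grip_width: 0.085
```

```bash
python3 - <<'E'
from h import *
c=cam("wrist"); img=save("wrist","w1.png")
print(get_obs()["clock"],yaw(get_obs()))
for n,z in(("spool0",.06),("jar",.13),("tray",.05),("rack",.03)):
    print(n,[(np.round(d["at"]).tolist(),round(float(d["conf"]),2),np.round(atz(c,d["at"],z),3).tolist()) for d in masks_of(n,"wrist")])
E
```

```text
2.55 -179.37
spool0 [([358.0, 187.0], 0.86, [0.432, -0.052, 0.06]), ([319.0, 325.0], 0.66, [0.593, -0.089, 0.06]), ([495.0, 178.0], 0.59, [0.42, 0.09, 0.06]), ([613.0, 194.0], 0.25, [0.432, 0.227, 0.06])]
jar [([317.0, 326.0], 0.57, [0.553, -0.092, 0.13])]
tray [([115.0, 281.0], 0.8, [0.548, -0.326, 0.05])]
rack [([531.0, 323.0], 0.62, [0.606, 0.182, 0.03])]
```

View pics/w1.png

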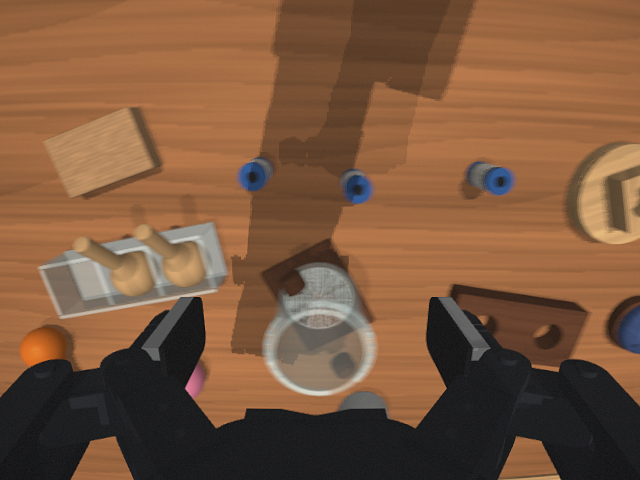

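```bash
python3 - <<'E'
from h import *
img=cv2.imread("pics/w1.png"); c=cam("wrist")
h=cv2.cvtColor(img,cv2.COLOR_BGR2HSV); m=cv2.inRange(h,(100,120,60),(125,255,255))
n,_,st,ce=cv2.connectedComponentsWithStats(m)
for i in range(1,n):
    if st[i,4]>100: print("blue",st[i].tolist(),ce[i].round(1).tolist(),atz(c,ce[i],.06).round(4))
for uv in [(256,177),(358,187),(499,180)]: print("sp",atz(c,uv,.06).round(4))
# jar rim: compare predicted rim pixels
for z in(.13,.138):
  ce=atz(c,(320,345),z); e=atz(c,(376,345),z); print("rim",z,ce.round(4),"r",np.linalg.norm(e-ce).round(4))
a=atz(c,(290,285),.075);b=atz(c,(343,364),.075);print("ears",a.round(4),b.round(4),np.linalg.norm(b-a),np.degrees(np.arctan2(*(b-a)[1::-1])))
bd=[atz(c,p,.008) for p in((329,239),(262,275),(373,320))]; print("board",[x.round(4) for x in bd],np.linalg.norm(bd[0]-bd[1]),np.linalg.norm(bd[0]-bd[2]),np.degrees(np.arctan2(*(bd[2]-bd[0])[1::-1])))
print("lid",atz(c,(625,193),.026).round(4))
print("holes",atz(c,(485,325),.03).round(4),atz(c,(547,335),.03).round(4))
plan([((0.425,-0.165,0.2),down(180))],85)
E
```

```text
blue [241, 163, 24, 27, 452] [252.4, 176.0] [ 0.4217 -0.158   0.06  ]
blue [486, 168, 25, 27, 474] [497.9, 180.6] [0.4215 0.0961 0.06  ]
blue [347, 176, 23, 27, 417] [357.6, 188.9] [ 0.4333 -0.0501  0.06  ]
sp [ 0.4227 -0.1543  0.06  ]
sp [ 0.4314 -0.0498  0.06  ]
sp [0.4208 0.0972 0.06  ]
rim 0.13 [ 0.573  -0.0869  0.13  ] r 0.0541
rim 0.138 [ 0.5678 -0.0871  0.138 ] r 0.0528
ears [ 0.5353 -0.119   0.075 ] [ 0.6342 -0.0584  0.075 ] 0.1159290834714102 31.50972852458668
board [array([ 0.5044, -0.0758,  0.008 ]), array([ 0.5529, -0.1582,  0.008 ]), array([ 0.6142, -0.0154,  0.008 ])] 0.09562391777320099 0.12533480301413435 28.80664186533502
lid [0.4361 0.2738 0.026 ]
holes [0.6083 0.1237 0.03  ] [0.6237 0.2102 0.03  ]
[[[4.7,-23.7,36,0,0.3,0.3,85],[4.4,-23.7,36,0,0.3,0.3,85],[4.1,-23.7,36.1,0,0.3,0.3,85]]]
at [0.4363, -0.0939, 0.3083] yaw -179.07 grip 0.0851 t 2.75 F [-0.6, 0.3, -0.1] j [-0.22, 0.1, 0.03, 1.49, 0.0, -0.23]
```

Emit:
jog_arm([
  [[4, -16, 47, 0, 0.3, 0, 70], [3, -16, 47, 0, 0.3, 0, 70], [3, -15, 47, 0, 0.3, 0, 70], [2, -15, 47, 0, 0, 0, 70], [0, 0, 40, 0, 0, 0, 70]],
])

```text
clock: 3.25
eef_pos: [0.4393, -0.1527, 0.0854]
tool_rot: [-0.016, 1.0, -0.003, 0.014]
ft_force: [-0.0, 0.1, 0.0]
grip_width: 0.07
```

Emit:
jog_arm([
  [[0, 0, 30, 0, 0, 0, 70], [0, 0, 12, 0, 0, 0, 70], [0, 0, 8, 0, 0, 0, 70]],
])

```text
clock: 3.55
eef_pos: [0.4387, -0.1475, 0.0308]
tool_rot: [-0.02, 1.0, -0.001, 0.011]
ft_force: [0.2, -0.2, 0.7]
grip_width: 0.0702
```

```bash
python3 - <<'E'
from h import *
plan([((0.422,-0.156,0.025),down(180))],20)
E
```

```text
[[[17.1,-7.8,5.5,-0.2,1.3,2.3,20]]]
at [0.4387, -0.1475, 0.0308] yaw -177.73 grip 0.0702 t 3.55 F [0.2, -0.2, 0.7] j [-0.33, 0.35, -0.43, 0.77, 0.01, -0.37]
```

Emit:
jog_arm([
  [[14, -7, 3, 0, 1.2, 2, 70], [3, 0, 2, 0, 0, 0, 70], [0, 0, 0, 0, 0, 0, 70]],
])

```text
clock: 3.85
eef_pos: [0.4221, -0.1536, 0.0265]
tool_rot: [-0.003, 1.0, -0.002, 0.001]
ft_force: [-0.5, 0.3, -0.6]
grip_width: 0.0702
```

```bash
python3 - <<'E'
from h import *
plan([((0.422,-0.156,0.025),down(180))],20)
E
```

```text
[[[0.1,-2.4,1.5,-0.2,0.1,0.4,20]]]
at [0.4221, -0.1536, 0.0265] yaw -179.63 grip 0.0702 t 3.85 F [-0.5, 0.3, -0.6] j [-0.35, 0.35, -0.45, 0.78, -0.0, -0.35]
```

Emit:
jog_arm([
  [[0, -1, 1, 0, 0, 0, 15], [0, 0, 0, 0, 0, 0, 15], [0, 0, 0, 0, 0, 0, 15], [0, 0, 0, 0, 0, 0, 15], [0, 0, 0, 0, 0, 0, 15]],
])

```text
clock: 4.35
eef_pos: [0.4248, -0.1559, 0.0285]
tool_rot: [-0.003, 1.0, -0.003, 0.004]
ft_force: [0.0, 0.4, -1.1]
grip_width: 0.0285
```

Emit:
jog_arm([
  [[0, 0, -20, 0, 0, 0, 15], [0, 0, -40, 0, 0, 0, 15], [0, 0, -45, 0, 0, 0, 15], [0, 0, -40, 0, 0, 0, 15], [0, 0, -20, 0, 0, 0, 15]],
])

```text
clock: 4.85
eef_pos: [0.4196, -0.1535, 0.1946]
tool_rot: [-0.003, 1.0, -0.001, -0.002]
ft_force: [1.0, -0.8, -1.1]
grip_width: 0.0284
```

```bash
python3 - <<'E'
from h import *
plan([((0.50,-0.12,0.21),down(180))],15)
save("wrist","w2.png")
E
```

```text
[[[-40.3,16.5,-7.9,-0,-0.1,0.2,15],[-40.2,16.6,-7.8,-0,-0.1,0.2,15]]]
at [0.4196, -0.1535, 0.1946] yaw -179.67 grip 0.0284 t 4.85 F [1.0, -0.8, -1.1] j [-0.35, 0.16, -0.19, 1.22, -0.0, -0.35]
```

View pics/w2.png

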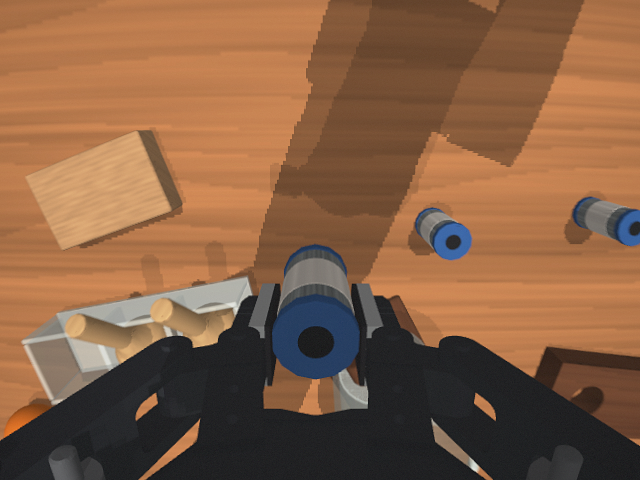

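```bash
cat >> h.py <<'E'
def circ(c,img,ctr,r,z,col,S,off):
    pts=[(proj(c,[ctr[0]+r*np.cos(t),ctr[1]+r*np.sin(t),z])-off+.5)*S for t in np.linspace(0,6.28,60)]
    cv2.polylines(img,[np.int32(pts)],True,col,1)
def crop(img,x,y,w,h,S): return cv2.resize(img[y:y+h,x:x+w],None,fx=S,fy=S,interpolation=cv2.INTER_CUBIC)
E
python3 - <<'E'
from h import *
f=lambda n:cv2.imread("pics/"+n)
J=(0.585,-0.087)
# wrist pose of w1
m=camera_model("wrist"); T=np.eye(4); T[:3,:3]=R.from_quat([-0.008,1,0,0.008]).as_matrix(); T[:3,3]=[0.4366,-0.0958,0.308]
cw=(*cam("wrist")[:4],T@np.array(m["T_tool_cam"]))
A=crop(f("w1.png"),250,225,150,180,3); circ(cw,A,J,.05,.13,(0,255,0),3,[250,225])
B=crop(f("t0.png"),295,220,70,80,6); circ(cam("top"),B,J,.05,.13,(0,255,0),6,[295,220])
C=crop(f("s0.png"),250,205,80,90,6); C=C[:540]; circ(cam("scene"),C,J,.05,.13,(0,255,0),6,[250,205])
H=540; pad=lambda I:cv2.copyMakeBorder(I,0,H-I.shape[0],0,0,0)
O=np.hstack([pad(A),pad(B),pad(C)]); print(O.shape); O=cv2.resize(O,(800,int(540*800/O.shape[1]))); cv2.imwrite("pics/j.png",O)
E
```

```text
(540, 1350, 3)
```

View pics/j.png

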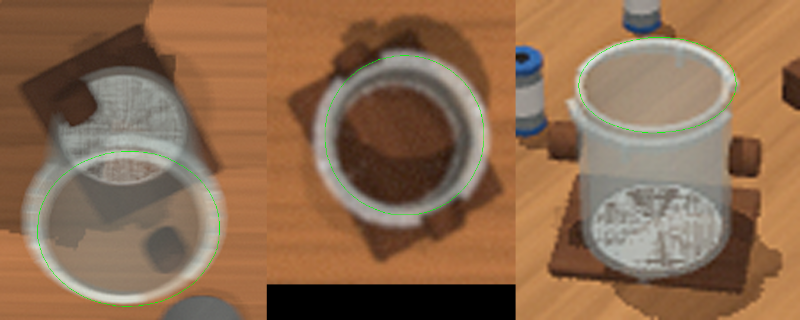

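```bash
python3 - <<'E'
from h import *
plan([((0.598,-0.087,0.205),down(180)),((0.598,-0.087,0.072),down(180))],15)
E
```

```text
[[[-44.3,16.5,-2,-0,0,0.1,15],[-44.3,16.6,-2,-0,0,0.1,15],[-44.3,16.6,-2,-0,0,0.1,15],[-44.3,16.7,-2,-0,0,0.1,15],[0,0,44.3,0,0,0,15]]]
[[[0,0,44.3,0,0,0,15],[0,0,44.3,0,0,0,15]]]
at [0.421, -0.154, 0.1971] yaw -179.67 grip 0.0283 t 4.9 F [0.7, -0.0, 2.1] j [-0.35, 0.16, -0.19, 1.22, -0.0, -0.35]
```

Emit:
jog_arm([
  [[-44, 16, -2, 0, 0, 0, 15], [-44, 16, -2, 0, 0, 0, 15], [-44, 16, -2, 0, 0, 0, 15], [-30, 12, -2, 0, 0, 0, 15], [-10, 4, 0, 0, 0, 0, 15]],
])

```text
clock: 5.4
eef_pos: [0.5953, -0.0877, 0.2038]
tool_rot: [-0.0, 1.0, -0.001, -0.0]
ft_force: [0.2, -0.2, -0.5]
grip_width: 0.0283
```

```bash
python3 - <<'E'
from h import *
plan([((0.598,-0.087,0.205),down(180)),((0.598,-0.087,0.072),down(180))],15)
E
```

```text
[[[-2.7,0.7,-1.2,-0.2,-0.1,0,15],[0,0,44.3,0,0,0,15],[0,0,44.3,0,0,0,15],[0,0,44.3,0,0,0,15]]]
at [0.5953, -0.0877, 0.2038] yaw -179.96 grip 0.0283 t 5.4 F [0.2, -0.2, -0.5] j [-0.14, 0.46, 0.24, 1.36, -0.0, -0.15]
```

Emit:
jog_arm([
  [[-2, 0, 35, 0, 0, 0, 15], [0, 0, 40, 0, 0, 0, 15], [0, 0, 32, 0, 0, 0, 15], [0, 0, 18, 0, 0, 0, 15], [0, 0, 7, 0, 0, 0, 15]],
])

```text
clock: 5.9
eef_pos: [0.6049, -0.0871, 0.0866]
tool_rot: [-0.001, 1.0, -0.003, 0.009]
ft_force: [-19.6, 2.6, 42.1]
grip_width: 0.0284
```

Emit:
jog_arm([
  [[0, 0, 0, 0, 0, 0, 15], [0, 0, 0, 0, 0, 0, 37], [0, 0, 0, 0, 0, 0, 37], [0, 0, 0, 0, 0, 0, 37], [0, 0, 0, 0, 0, 0, 37]],
])

```text
clock: 6.4
eef_pos: [0.6052, -0.0873, 0.0896]
tool_rot: [-0.001, 1.0, -0.003, 0.011]
ft_force: [-2.2, 0.5, 8.3]
grip_width: 0.037
```

Emit:
jog_arm([
  [[0, 0, -30, 0, 0, 0, 37], [0, 0, -45, 0, 0, 0, 37], [0, 0, -45, 0, 0, 0, 37], [10, 10, -20, 0, 0, 0, 37], [40, 20, 0, 0, 0, 0, 60]],
])

```text
clock: 6.9
eef_pos: [0.5529, -0.0572, 0.2241]
tool_rot: [0.0, 1.0, -0.002, 0.005]
ft_force: [-0.4, 1.2, -0.4]
grip_width: 0.0506
```

Emit:
jog_arm([
  [[40, 10, 0, 0, 0, 0, 70], [40, 10, 0, 0, 0, 0, 70], [30, 10, 0, 0, 0, 0, 70], [10, 0, 0, 0, 0, 0, 70], [0, 0, 0, 0, 0, 0, 70]],
])

```text
clock: 7.4
eef_pos: [0.425, -0.0245, 0.2189]
tool_rot: [-0.001, 1.0, -0.002, 0.001]
ft_force: [-0.2, 0.6, -0.6]
grip_width: 0.0701
```

```bash
cat >> h.py <<'E'
def blues(img,c,z=.06):
    h=cv2.cvtColor(img,cv2.COLOR_RGB2HSV); m=cv2.inRange(h,(100,120,60),(125,255,255))
    n,_,st,ce=cv2.connectedComponentsWithStats(m)
    for i in range(1,n):
        if st[i,4]>60: print("blue",st[i].tolist(),ce[i].round(1).tolist(),atz(c,ce[i],z).round(4))
E
python3 - <<'E'
from h import *
c=cam("wrist"); blues(save("wrist","w3.png"),c)
c=cam("top"); blues(save("top","t3.png"),c)
plan([((0.433,-0.05,0.025),down(180))],70)
E
```

```text
blue [450, 193, 36, 35, 843] [467.2, 209.8] [0.421  0.0985 0.06  ]
blue [269, 206, 35, 36, 808] [286.2, 223.2] [ 0.4329 -0.0486  0.06  ]
blue [232, 391, 30, 25, 416] [245.3, 401.2] [ 0.6089 -0.0917  0.06  ]
blue [135, 232, 28, 28, 518] [149.0, 245.6] [0.6171 0.3471 0.06  ]
blue [327, 245, 13, 12, 102] [332.8, 250.4] [ 0.6046 -0.0885  0.06  ]
blue [583, 273, 35, 199, 6143] [600.2, 368.7] [ 0.3083 -0.7508  0.06  ]
blue [247, 323, 12, 12, 95] [252.2, 328.7] [0.4222 0.1005 0.06  ]
[[[-1.1,-4.9,38.8,-0,0,0,70],[-1.1,-5,38.8,-0,0,0,70],[-1.2,-5,38.8,-0,0,0,70],[-1.2,-5,38.8,-0,0,0,70],[-1.2,-5,38.8,-0,0,0,70]]]
at [0.4268, -0.0247, 0.2191] yaw -179.9 grip 0.0701 t 7.5 F [1.0, -0.5, -0.5] j [-0.06, 0.1, -0.2, 1.27, -0.0, -0.06]
```

View pics/w3.png

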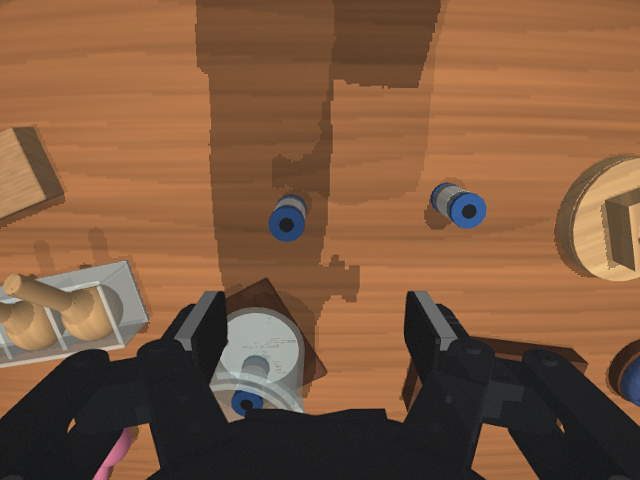

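```bash
python3 - <<'E'
from h import *
plan([((0.430,-0.049,0.09),down(120)),((0.433,-0.049,0.027),down(120))],70)
E
```

```text
[[[-0.3,-3,16.1,-0,0,7.5,70],[-0.7,-2.9,16.1,-0,0,7.5,70],[-1.1,-2.8,16.1,-0,0,7.5,70],[-1.5,-2.6,16.1,-0,0,7.5,70],[-1.8,-2.4,16.1,-0,0,7.5,70]]]
[[[-2.1,-2.2,16.1,-0,0,7.5,70],[-2.4,-1.9,16.1,-0,0,7.5,70],[-2.6,-1.5,16.1,-0,0,7.5,70],[-0.8,1.3,31.5,0,0,0,70],[-0.8,1.3,31.5,0,0,0,70]]]
at [0.4268, -0.0247, 0.2191] yaw -179.9 grip 0.0701 t 7.5 F [1.0, -0.5, -0.5] j [-0.06, 0.1, -0.2, 1.27, -0.0, -0.06]
```

Emit:
jog_arm([
  [[0, -3, 16, 0, 0, 7.5, 70], [-1, -3, 16, 0, 0, 7.5, 70], [-1, -3, 16, 0, 0, 7.5, 70], [-1.5, -2.5, 16, 0, 0, 7.5, 70], [-2, -2.5, 16, 0, 0, 7.5, 70]],
])

```text
clock: 8.0
eef_pos: [0.4408, -0.0431, 0.1378]
tool_rot: [0.334, 0.943, 0.0, 0.007]
ft_force: [0.1, 0.4, -0.3]
grip_width: 0.0699
```

Emit:
jog_arm([
  [[-2, -2, 16, 0, 0, 7.5, 70], [-2.5, -2, 16, 0, 0, 7.5, 70], [-2.5, -1.5, 10, 0, 0, 7.5, 70], [0, 0, 3, 0, 0, 0, 70], [0, 0, 0, 0, 0, 0, 70]],
])

```text
clock: 8.5
eef_pos: [0.4489, -0.0554, 0.0862]
tool_rot: [0.519, 0.855, 0.001, 0.006]
ft_force: [-0.4, -1.2, -0.0]
grip_width: 0.07
```

```bash
python3 - <<'E'
from h import *
c=cam("top"); blues(camera("top"),c)
plan([((0.433,-0.049,0.027),down(120))],70)
E
```

```text
blue [135, 232, 28, 28, 517] [148.9, 245.6] [0.6171 0.3473 0.06  ]
blue [327, 245, 12, 12, 104] [332.8, 250.2] [ 0.605  -0.0884  0.06  ]
blue [581, 273, 37, 199, 6123] [600.2, 369.0] [ 0.3077 -0.7507  0.06  ]
blue [247, 323, 12, 12, 95] [252.3, 328.7] [0.4221 0.1003 0.06  ]
[[[6.8,-5.9,29.7,0.2,0.3,-1.3,70],[6.8,-5.6,29.7,0.2,0.3,-1.3,70]]]
at [0.4491, -0.0554, 0.0865] yaw 117.49 grip 0.0699 t 8.55 F [-0.8, -1.0, 0.2] j [-0.12, 0.26, -0.37, 0.92, -0.0, 0.97]
```

Emit:
jog_arm([
  [[13, -11, 10, 0, 0.5, -2.5, 70], [3, -2, 15, 0, 0, 0, 70], [3, -2, 15, 0, 0, 0, 70], [1, -1, 12, 0, 0, 0, 70], [0, 0, 4, 0, 0, 0, 70]],
])

```text
clock: 9.05
eef_pos: [0.4324, -0.0455, 0.0326]
tool_rot: [0.495, 0.869, 0.005, 0.007]
ft_force: [-0.4, -0.3, -0.9]
grip_width: 0.0703
```

```bash
python3 - <<'E'
from h import *
plan([((0.433,-0.049,0.028),down(120))],70)
E
```

```text
[[[-3.2,-1.4,4.6,1,0.4,0.7,70]]]
at [0.4324, -0.0455, 0.0326] yaw 120.66 grip 0.0703 t 9.05 F [-0.4, -0.3, -0.9] j [-0.11, 0.3, -0.49, 0.76, 0.0, 0.93]
```

Emit:
jog_arm([
  [[-3, -1, 4, 1, 0.4, 0, 70], [0, 0, 0, 0, 0, 0, 15], [0, 0, 0, 0, 0, 0, 15], [0, 0, 0, 0, 0, 0, 15], [0, 0, 0, 0, 0, 0, 15]],
])

```text
clock: 9.55
eef_pos: [0.4364, -0.0493, 0.0307]
tool_rot: [0.494, 0.87, -0.0, 0.001]
ft_force: [0.2, -0.3, -0.7]
grip_width: 0.0282
```

Emit:
jog_arm([
  [[0, 0, 0, 0, 0, 0, 15], [0, 0, -30, 0, 0, 0, 15], [0, 0, -45, 0, 0, 0, 15], [0, 0, -45, 0, 0, 0, 15], [0, 0, -35, 0, 0, 0, 15]],
])

```text
clock: 10.05
eef_pos: [0.4309, -0.0484, 0.1854]
tool_rot: [0.494, 0.87, -0.003, -0.005]
ft_force: [0.9, -0.3, -0.3]
grip_width: 0.0285
```

```bash
python3 - <<'E'
from h import *
plan([((0.576,-0.075,0.205),down(120))],15)
E
```

```text
[[[-24.3,27.7,-5.3,-0.1,-0.1,0.2,15],[-24.2,27.8,-5.2,-0.1,-0.1,0.2,15],[-24.1,27.9,-5.1,-0.1,-0.1,0.2,15],[-24,28,-5,-0.1,-0.1,0.2,15]]]
at [0.4309, -0.0484, 0.1854] yaw 120.82 grip 0.0285 t 10.05 F [0.9, -0.3, -0.3] j [-0.11, 0.15, -0.23, 1.2, -0.0, 0.92]
```

Emit:
jog_arm([
  [[-20, 22, -15, 0, 0, 0, 15], [-27, 31, -5, 0, 0, 0, 15], [-27, 31, -2, 0, 0, 0, 15], [-18, 20, 0, 0, 0, 0, 15], [-6, 8, 0, 0, 0, 0.4, 15]],
])

```text
clock: 10.55
eef_pos: [0.584, -0.076, 0.2163]
tool_rot: [0.497, 0.868, 0.0, 0.002]
ft_force: [-0.1, 0.3, -1.7]
grip_width: 0.0282
```

```bash
python3 - <<'E'
from h import *
plan([((0.576,-0.075,0.095),down(120))],15)
E
```

```text
[[[1.8,-2.2,40.4,0.1,0.1,0.2,15],[1.7,-2.2,40.4,0.1,0.1,0.2,15],[1.7,-2.2,40.4,0.1,0.1,0.2,15]]]
at [0.584, -0.076, 0.2163] yaw 120.45 grip 0.0282 t 10.55 F [-0.1, 0.3, -1.7] j [-0.13, 0.42, 0.22, 1.37, -0.0, 0.91]
```

Emit:
jog_arm([
  [[4, -6, 10, 0, 0, 0.4, 15], [3, -4, 18, 0, 0, 0, 15], [1, -2, 18, 0, 0, 0, 15], [0, 0, 8, 0, 0, 0, 15], [0, 0, 0, 0, 0, 0, 15]],
])

```text
clock: 11.05
eef_pos: [0.572, -0.0755, 0.1593]
tool_rot: [0.5, 0.866, 0.001, 0.002]
ft_force: [-0.3, -0.6, 0.5]
grip_width: 0.0286
```

```bash
python3 - <<'E'
from h import *
plan([((0.576,-0.075,0.095),down(120))],15)
E
```

```text
[[[-0.7,1.8,32.2,0.1,0.1,0,15],[-0.7,1.8,32.2,0.1,0.1,0,15]]]
at [0.572, -0.0755, 0.1593] yaw 120.03 grip 0.0286 t 11.05 F [-0.3, -0.6, 0.5] j [-0.13, 0.43, 0.08, 1.22, -0.0, 0.92]
```

Emit:
jog_arm([
  [[0, 2, 15, 0, 0, 0, 15], [0, 0, 20, 0, 0, 0, 15], [0, 0, 18, 0, 0, 0, 15], [0, 0, 10, 0, 0, 0, 15], [0, 0, 2, 0, 0, 0, 15]],
])

```text
clock: 11.55
eef_pos: [0.5779, -0.0748, 0.0973]
tool_rot: [0.5, 0.866, 0.002, 0.006]
ft_force: [-0.6, -0.5, 0.0]
grip_width: 0.0284
```

Emit:
jog_arm([
  [[0, 0, 0, 0, 0, 0, 36], [0, 0, 0, 0, 0, 0, 36], [0, 0, 0, 0, 0, 0, 36], [0, 0, -15, 0, 0, 0, 36], [0, 0, -40, 0, 0, 0, 36]],
])

```text
clock: 12.05
eef_pos: [0.5753, -0.0745, 0.1515]
tool_rot: [0.5, 0.866, 0.001, 0.003]
ft_force: [0.9, -0.7, 0.0]
grip_width: 0.0359
```

Emit:
jog_arm([
  [[0, 0, -40, 0, 0, 0, 36], [0, 0, -30, 0, 0, 0, 36], [20, -30, -10, 0, 0, -8, 60], [30, -30, 0, 0, 0, -8, 70], [35, -30, 0, 0, 0, -8, 70]],
])

```text
clock: 12.55
eef_pos: [0.4577, -0.0657, 0.2421]
tool_rot: [0.301, 0.954, 0.002, 0.015]
ft_force: [-0.4, 0.2, 0.8]
grip_width: 0.0698
```

```bash
python3 - <<'E'
from h import *
c=cam("wrist"); blues(save("wrist","w4.png"),c)
c=cam("top"); blues(save("top","t4.png"),c)
plan([((0.415,0.10,0.10),down(240)),((0.422,0.10,0.03),down(240))],70)
E
```

```text
blue [435, 31, 34, 31, 711] [451.8, 45.5] [0.417  0.0978 0.06  ]
blue [366, 317, 30, 33, 557] [379.5, 335.1] [ 0.6033 -0.0875  0.06  ]
blue [135, 232, 28, 28, 512] [148.9, 245.7] [0.617  0.3474 0.06  ]
blue [321, 245, 19, 23, 204] [329.7, 255.7] [ 0.5921 -0.0813  0.06  ]
blue [582, 273, 36, 199, 6124] [600.2, 368.6] [ 0.3085 -0.7507  0.06  ]
blue [247, 323, 12, 12, 94] [252.2, 328.6] [0.4223 0.1004 0.06  ]
[[[10.6,9.4,11.6,-0,0.1,-7.9,70],[9.2,10.8,11.6,-0,0.1,-7.9,70],[7.6,11.9,11.7,-0,0.1,-7.9,70],[5.9,12.8,11.7,-0,0.1,-7.9,70],[4,13.5,11.7,-0,0.1,-7.9,70]]]
[[[2.1,13.9,11.7,-0,0.1,-7.9,70],[0.1,14.1,11.7,-0,0.1,-7.9,70],[-1.9,13.9,11.7,-0,0.1,-7.9,70],[-3.8,13.5,11.7,-0,0.1,-7.9,70],[-5.6,12.9,11.7,-0,0.1,-7.9,70]]]
[[[-7.4,12,11.7,-0,0.1,-7.9,70],[-9,10.8,11.7,-0,0.1,-7.9,70],[-1.8,-3,35,0,0,0,70],[-1.8,-3,35,0,0,0,70]]]
at [0.4508, -0.0651, 0.2405] yaw 144.67 grip 0.07 t 12.65 F [-0.1, 0.5, 0.0] j [-0.14, 0.13, -0.11, 1.31, -0.0, 0.47]
```

View pics/w4.png

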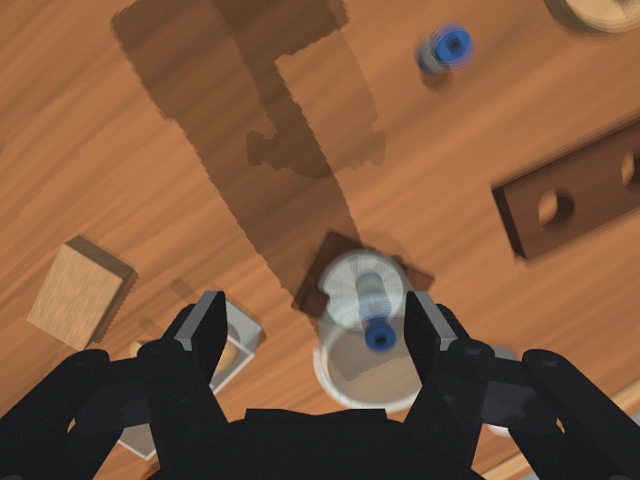

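Emit:
jog_arm([
  [[12, 9, 12, 0, 0, -7.9, 70], [10, 11, 12, 0, 0, -7.9, 70], [8, 12, 12, 0, 0, -7.9, 70], [6, 13, 12, 0, 0, -7.9, 70], [4, 13.5, 12, 0, 0, -7.9, 70]],
])

```text
clock: 13.15
eef_pos: [0.4378, 0.0053, 0.1854]
tool_rot: [-0.045, 0.999, -0.003, 0.02]
ft_force: [0.4, 0.4, 0.4]
grip_width: 0.07
```

Emit:
jog_arm([
  [[2, 14, 12, 0, 0, -7.9, 70], [0, 14, 12, 0, 0, -7.9, 70], [-2, 14, 12, 0, 0, -7.9, 70], [-4, 13.5, 12, 0, 0, -7.9, 70], [-5.5, 13, 12, 0, 0, -7.9, 70]],
])

```text
clock: 13.65
eef_pos: [0.4294, 0.0771, 0.1269]
tool_rot: [-0.391, 0.92, -0.012, 0.023]
ft_force: [1.5, 0.6, 0.1]
grip_width: 0.0701
```

Emit:
jog_arm([
  [[-7.5, 12, 12, 0, 0, -7.9, 70], [-7, 8, 4, 0, 0, -6, 70], [0, 0, 0, 0, 0, 0, 70]],
])

```text
clock: 13.95
eef_pos: [0.4261, 0.104, 0.1108]
tool_rot: [-0.505, 0.863, -0.015, 0.023]
ft_force: [0.2, 0.7, -0.1]
grip_width: 0.07
```

```bash
python3 - <<'E'
from h import *
c=cam("top"); blues(camera("top"),c)
plan([((0.422,0.0995,0.03),down(240))],70)
E
```

```text
blue [135, 232, 28, 28, 515] [148.9, 245.6] [0.617  0.3473 0.06  ]
blue [320, 245, 19, 25, 230] [329.3, 256.9] [ 0.5895 -0.0802  0.06  ]
blue [582, 273, 36, 199, 6177] [600.1, 369.0] [ 0.3075 -0.7505  0.06  ]
[[[3.9,2.9,40.4,-1.4,0.7,0.3,70],[3.4,1.9,40.5,-1.4,0.7,0.3,70]]]
at [0.4264, 0.1035, 0.1111] yaw -119.46 grip 0.0701 t 14.0 F [0.7, 0.7, -0.6] j [0.25, 0.18, -0.41, 0.93, -0.02, -0.81]
```

Emit:
jog_arm([
  [[5, 4, 15, -1.5, 0.7, 0, 70], [3, 3, 20, -1.3, 0.7, 0, 70], [2, 1, 20, 0, 0, 0, 70], [0, 1, 15, 0, 0, 0, 70], [0, 0, 6, 0, 0, 0, 70]],
])

```text
clock: 14.5
eef_pos: [0.4189, 0.0971, 0.0332]
tool_rot: [-0.498, 0.867, 0.0, 0.002]
ft_force: [-0.9, 0.4, 0.6]
grip_width: 0.0697
```

```bash
python3 - <<'E'
from h import *
plan([((0.422,0.0995,0.03),down(240))],70)
E
```

```text
[[[-3.7,-1.5,3.2,-0.1,0.2,-0.3,70]]]
at [0.4189, 0.0971, 0.0332] yaw -120.27 grip 0.0697 t 14.5 F [-0.9, 0.4, 0.6] j [0.23, 0.31, -0.49, 0.77, 0.0, -0.82]
```

Emit:
jog_arm([
  [[-3, -1.5, 2, 0, 0, 0, 70], [0, 0, 0, 0, 0, 0, 15], [0, 0, 0, 0, 0, 0, 15], [0, 0, 0, 0, 0, 0, 15], [0, 0, 0, 0, 0, 0, 15]],
])

```text
clock: 15.0
eef_pos: [0.4232, 0.0981, 0.0317]
tool_rot: [-0.496, 0.868, 0.0, 0.002]
ft_force: [-0.6, -0.3, 0.4]
grip_width: 0.0284
```

Emit:
jog_arm([
  [[0, 0, 0, 0, 0, 0, 15], [0, 0, -30, 0, 0, 0, 15], [0, 0, -45, 0, 0, 0, 15], [0, 0, -45, 0, 0, 0, 15], [0, 0, -40, 0, 0, 0, 15]],
])

```text
clock: 15.5
eef_pos: [0.4176, 0.0967, 0.1918]
tool_rot: [-0.496, 0.868, 0.002, -0.005]
ft_force: [0.0, 0.2, -0.4]
grip_width: 0.0284
```

```bash
python3 - <<'E'
from h import *
plan([((0.575,-0.1025,0.21),down(243))],15)
E
```

```text
[[[15.3,-39.4,-3.3,0.1,-0.1,-0.6,15],[15.7,-39.3,-3.2,0.1,-0.1,-0.6,15],[16.1,-39.1,-3.2,0.1,-0.1,-0.6,15],[16.5,-39,-3.2,0.1,-0.1,-0.6,15],[16.9,-38.8,-3.1,0.1,-0.1,-0.6,15]]]
[[[17.3,-38.6,-3.1,0.1,-0.1,-0.6,15]]]
at [0.4176, 0.0967, 0.1918] yaw -120.5 grip 0.0284 t 15.5 F [0.0, 0.2, -0.4] j [0.23, 0.13, -0.24, 1.21, 0.0, -0.81]
```

Emit:
jog_arm([
  [[15, -39, -5, 0, 0, -0.6, 15], [16, -40, -4, 0, 0, -0.6, 15], [17, -40, -3, 0, 0, -0.6, 15], [17, -40, -2, 0, 0, -0.6, 15], [17, -38, -2, 0, 0, -0.6, 15]],
])

```text
clock: 16.0
eef_pos: [0.5566, -0.0705, 0.2187]
tool_rot: [-0.525, 0.851, -0.001, 0.004]
ft_force: [0.3, 0.4, -0.6]
grip_width: 0.0285
```

Emit:
jog_arm([
  [[12, -25, -2, 0, 0, -0.6, 15], [2, -5, 0, 0, 0, 0, 15], [0, 0, 0, 0, 0, 0, 15]],
])

```text
clock: 16.3
eef_pos: [0.5801, -0.1022, 0.2202]
tool_rot: [-0.527, 0.85, -0.002, 0.005]
ft_force: [-0.3, 0.2, 0.7]
grip_width: 0.0282
```

```bash
python3 - <<'E'
from h import *
plan([((0.576,-0.1025,0.16),down(243)),((0.576,-0.1025,0.10),down(243))],15)
E
```

```text
[[[1.2,2,30.1,-0.2,0.2,0.3,15],[1.2,1.9,30.1,-0.2,0.2,0.3,15],[0,0,30,0,0,0,15],[0,0,30,0,0,0,15]]]
at [0.5801, -0.1022, 0.2202] yaw -116.41 grip 0.0282 t 16.3 F [-0.3, 0.2, 0.7] j [-0.18, 0.42, 0.22, 1.37, 0.0, -1.29]
```

Emit:
jog_arm([
  [[2, 3, 15, -0.2, 0.2, 0.3, 15], [1, 2, 20, 0, 0, 0, 15], [1, 1, 18, 0, 0, 0, 15], [0, 0, 7, 0, 0, 0, 15], [0, 0, 0, 0, 0, 0, 15]],
])

```text
clock: 16.8
eef_pos: [0.5699, -0.0978, 0.1593]
tool_rot: [-0.527, 0.85, -0.0, 0.002]
ft_force: [0.5, 0.1, 0.2]
grip_width: 0.0282
```

```bash
python3 - <<'E'
from h import *
plan([((0.576,-0.1025,0.10),down(243))],15)
E
```

```text
[[[0.9,-3.7,29.6,-0.1,0.1,0.3,15],[0.8,-3.7,29.6,-0.1,0.1,0.3,15]]]
at [0.5699, -0.0978, 0.1593] yaw -116.45 grip 0.0282 t 16.8 F [0.5, 0.1, 0.2] j [-0.17, 0.43, 0.09, 1.22, 0.0, -1.28]
```

Emit:
jog_arm([
  [[3, -5, 10, 0, 0, 0.5, 15], [0, 0, 18, 0, 0, 0, 15], [0, 0, 16, 0, 0, 0, 15], [0, 0, 9, 0, 0, 0, 15], [0, 0, 2, 0, 0, 0, 15]],
])

```text
clock: 17.3
eef_pos: [0.5768, -0.1023, 0.1059]
tool_rot: [-0.523, 0.852, -0.003, 0.005]
ft_force: [-0.6, -0.3, -1.6]
grip_width: 0.0281
```

Emit:
jog_arm([
  [[0, 0, 0, 0, 0, 0, 35], [0, 0, 0, 0, 0, 0, 35], [0, 0, 0, 0, 0, 0, 35], [0, 0, -15, 0, 0, 0, 35], [0, 0, -40, 0, 0, 0, 35]],
])

```text
clock: 17.8
eef_pos: [0.574, -0.1021, 0.1589]
tool_rot: [-0.523, 0.852, -0.001, 0.002]
ft_force: [0.9, 0.5, -0.3]
grip_width: 0.035
```

Emit:
jog_arm([
  [[0, 0, -45, 0, 0, 0, 35], [0, 0, -35, 0, 0, 0, 35], [0, 20, 0, 0, 0, 8, 60], [0, 40, 0, 0, 0, 8, 80], [0, 40, 0, 0, 0, 8, 85]],
])

```text
clock: 18.3
eef_pos: [0.5, -0.0446, 0.2509]
tool_rot: [-0.325, 0.946, -0.005, 0.012]
ft_force: [-0.1, -0.2, 0.5]
grip_width: 0.0767
```

Emit:
jog_arm([
  [[-25, 40, 0, 0, 0, 8, 85], [-25, 35, 0, 0, 0, 8, 85], [-35, 30, 0, 0, 0, 8, 85], [-40, 20, 0, 0, 0, 8, 85], [-30, 10, 0, 0, 0, 3, 85]],
])

```text
clock: 18.8
eef_pos: [0.5786, 0.1268, 0.261]
tool_rot: [-0.025, 1.0, -0.001, 0.018]
ft_force: [-0.2, -1.1, 0.8]
grip_width: 0.0853
```

```bash
python3 - <<'E'
from h import *
plan([((0.40,0.25,0.25),down(180))],85)
c=cam("top"); img=save("top","t5.png"); blues(img,c)
cw=cam("wrist"); w=save("wrist","w5.png")
for d in masks_of("lid","wrist"): print(d["conf"],np.round(d["at"]),atz(cw,d["at"],.026).round(3))
B=crop(img[:,:,::-1],295,220,70,80,7); W=cv2.resize(w[:,:,::-1],(800-490,int(480*(310/640))))
cv2.imwrite("pics/v5.png",B)
E
```

```text
[[[34.5,26.4,0.9,-0,0.4,0.6,85],[34.8,26,1.1,-0,0.4,0.6,85],[35,25.7,1.4,-0,0.4,0.6,85],[35.2,25.3,1.7,-0,0.4,0.6,85],[35.5,25,1.9,-0,0.4,0.6,85]]]
at [0.5786, 0.1268, 0.261] yaw -177.15 grip 0.0853 t 18.8 F [-0.2, -1.1, 0.8] j [0.22, 0.39, 0.29, 1.43, -0.01, 0.17]
blue [135, 232, 17, 28, 286] [144.0, 245.6] [0.6171 0.3594 0.06  ]
blue [320, 245, 20, 25, 242] [329.5, 257.0] [ 0.5891 -0.0807  0.06  ]
blue [339, 255, 12, 14, 114] [344.6, 261.6] [ 0.5782 -0.1161  0.06  ]
blue [582, 273, 36, 199, 6112] [600.2, 368.7] [ 0.3084 -0.7509  0.06  ]
0.87 [484.  45.] [0.442 0.274 0.026]
```

View pics/v5.png

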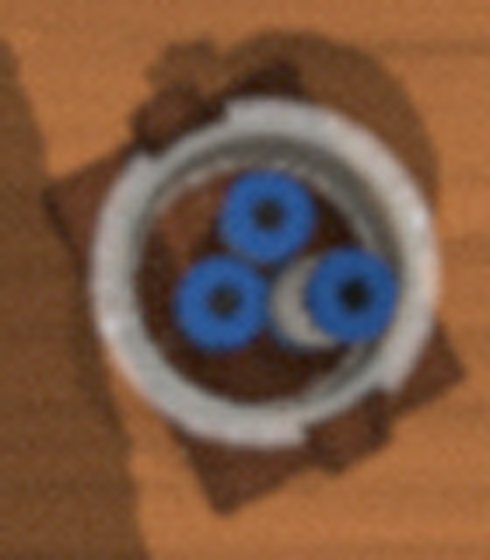

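Emit:
jog_arm([
  [[34, 26, 1, 0, 0.4, 0.6, 85], [36, 28, 1, 0, 0.4, 0.6, 85], [38, 28, 1, 0, 0.4, 0.6, 85], [34, 22, 1, 0, 0.4, 0.6, 85], [12, 6, 1, 0, 0.4, 0.6, 85]],
])

```text
clock: 19.45
eef_pos: [0.4155, 0.2273, 0.2508]
tool_rot: [0.005, 1.0, -0.001, -0.0]
ft_force: [0.0, -0.4, -0.2]
grip_width: 0.0849
```

Emit:
jog_arm([
  [[6, 6, 0, 0, 0, 0, 85], [0, 0, 0, 0, 0, 0, 85]],
])

```text
clock: 19.65
eef_pos: [0.4069, 0.233, 0.2523]
tool_rot: [0.003, 1.0, -0.001, 0.0]
ft_force: [0.7, -0.0, 0.3]
grip_width: 0.0849
```

```bash
python3 - <<'E'
from h import *
plan([((0.40,0.25,0.25),down(180))],85)
cw=cam("wrist"); w=save("wrist","w6.png"); np.save("w6cam.npy",cw[4])
for d in masks_of("lid","wrist"): print(d["conf"],np.round(d["at"]),atz(cw,d["at"],.026).round(4))
E
```

```text
[[[7,17,2.2,-0.1,0,-0.4,85]]]
at [0.4069, 0.233, 0.2523] yaw 179.61 grip 0.0849 t 19.65 F [0.7, -0.0, 0.3] j [0.52, 0.17, -0.03, 1.37, -0.0, 0.53]
0.96 [363. 224.] [0.4327 0.28   0.026 ]
0.41 [414. 377.] [0.6142 0.3438 0.026 ]
0.37 [ 42. 338.] [ 0.5661 -0.0827  0.026 ]
```

View pics/w6.png

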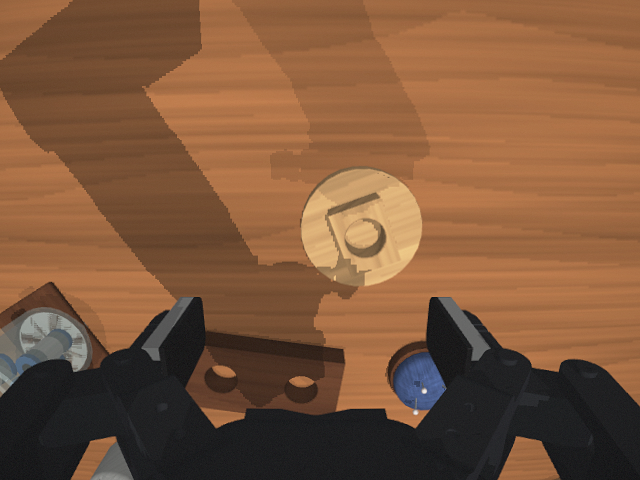

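```bash
python3 - <<'E'
from h import *
I=cv2.imread("pics/w6.png"); g=crop(I,295,160,135,135,5)
l=cv2.cvtColor(g,cv2.COLOR_BGR2LAB); l[:,:,0]=cv2.createCLAHE(4,(4,4)).apply(l[:,:,0]); g=cv2.cvtColor(l,cv2.COLOR_LAB2BGR)
for k in range(0,135,15): cv2.putText(g,str(295+k),(k*5,10),0,.35,(0,0,255)); cv2.putText(g,str(160+k),(0,k*5+5),0,.35,(0,0,255))
cv2.imwrite("pics/lid.png",g[:600])
E
```

```text
(no output)
```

View pics/lid.png

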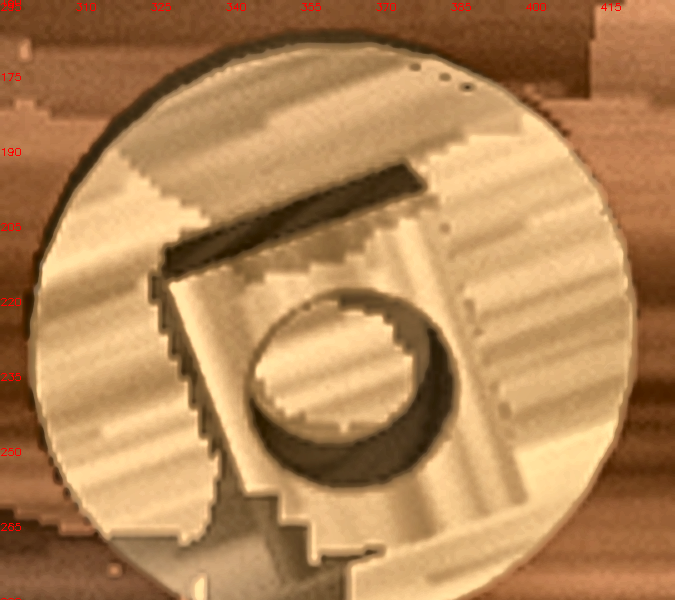

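```bash
python3 - <<'E'
from h import *
c=(*cam("wrist")[:4],np.load("w6cam.npy"))
q=lambda x,y,z=.056: atz(c,(295+(x-2)/5,160+(y-2)/5),z)
nl,nr,fr,hc,l2=q(167,280),q(427,187),q(527,500),q(352,388),q(245,490)
ang=lambda v:np.degrees(np.arctan2(v[1],v[0]))
print("long R",ang(fr-nr),np.linalg.norm(fr-nr)," long L",ang(l2-nl)," short",ang(nr-nl),np.linalg.norm(nr-nl))
print("hole",hc.round(4),"center",((nl+fr)/2).round(4))
print("plate c",q(332,344,.026).round(4), "r",np.linalg.norm(q(633,344,.026)-q(33,344,.026))/2)
E
```

```text
long R 19.640126026865413 0.06346158758804159  long L 19.997306449012225  short 109.91065327635887 0.049605940219092995
hole [0.4377 0.2782 0.056 ] center [0.4384 0.278  0.056 ]
plate c [0.4374 0.2779 0.026 ] r 0.06013760677487757
```

```bash
python3 - <<'E'
from h import *
plan([((0.433,0.278,0.12),down(200))],85)
E
```

```text
[[[-8.1,15.3,44,-0.1,0,-6.8,85],[-9.9,14.2,44,-0.1,0,-6.8,85],[-11.5,12.9,44,-0.1,0,-6.8,85]]]
at [0.4081, 0.2325, 0.2521] yaw 179.52 grip 0.0853 t 19.75 F [0.4, -0.3, 1.4] j [0.52, 0.17, -0.03, 1.37, -0.0, 0.53]
```

Emit:
jog_arm([
  [[-7, 12, 30, 0, 0, -5.2, 85], [-8, 12, 38, 0, 0, -5.2, 85], [-8, 12, 35, 0, 0, -5.2, 85], [-3, 6, 18, 0, 0, -5.2, 85], [0, 0, 5, 0, 0, 0, 85]],
])

```text
clock: 20.25
eef_pos: [0.4386, 0.2756, 0.125]
tool_rot: [-0.179, 0.984, -0.0, 0.006]
ft_force: [0.0, -0.5, -0.6]
grip_width: 0.085
```

```bash
python3 - <<'E'
from h import *
plan([((0.438,0.278,0.028),down(200))],85)
E
```

```text
[[[0.3,0.9,32.3,-0.1,0.2,0.2,85],[0.1,0.9,32.3,-0.1,0.2,0.2,85],[0,0.9,32.3,-0.1,0.2,0.2,85]]]
at [0.4386, 0.2756, 0.125] yaw -159.4 grip 0.085 t 20.25 F [0.0, -0.5, -0.6] j [0.56, 0.34, -0.15, 1.07, -0.01, 0.2]
```

Emit:
jog_arm([
  [[1, 1, 15, 0, 0.2, 0.2, 85], [1, 1, 20, 0, 0.2, 0.2, 85], [1, 0, 20, 0, 0.2, 0.2, 85], [1, 0, 13, 0, 0, 0, 85], [0, 0, 4, 0, 0, 0, 85]],
])

```text
clock: 20.75
eef_pos: [0.4405, 0.273, 0.053]
tool_rot: [-0.165, 0.986, -0.001, 0.003]
ft_force: [0.4, -1.0, 0.5]
grip_width: 0.0847
```

```bash
python3 - <<'E'
from h import *
plan([((0.438,0.278,0.028),down(200))],85)
E
```

```text
[[[0.9,5.6,24.9,-0.2,0.3,-1,85]]]
at [0.4405, 0.273, 0.053] yaw -161.03 grip 0.0847 t 20.75 F [0.4, -1.0, 0.5] j [0.56, 0.42, -0.24, 0.91, -0.0, 0.23]
```

Emit:
jog_arm([
  [[2, 6, 5, 0, 0.3, -1, 85], [0, 0, 10, 0, 0, 0, 85], [0, 0, 8, 0, 0, 0, 85], [0, 0, 3, 0, 0, 0, 85]],
])

```text
clock: 21.15
eef_pos: [0.4396, 0.2785, 0.0278]
tool_rot: [-0.172, 0.985, -0.001, 0.002]
ft_force: [0.5, -0.1, 0.0]
grip_width: 0.085
```

```bash
python3 - <<'E'
from h import *
plan([((0.438,0.278,0.028),down(200))],85)
E
```

```text
[[[1.6,0.1,-0.2,-0.2,0.2,-0.2,85]]]
at [0.4396, 0.2785, 0.0278] yaw -160.21 grip 0.085 t 21.15 F [0.5, -0.1, 0.0] j [0.57, 0.46, -0.26, 0.85, -0.0, 0.22]
```

Emit:
jog_arm([
  [[1.5, 0, 0, 0, 0, 0, 40], [0, 0, 0, 0, 0, 0, 40], [0, 0, 0, 0, 0, 0, 40], [0, 0, 0, 0, 0, 0, 40], [0, 0, 0, 0, 0, 0, 40]],
])

```text
clock: 21.65
eef_pos: [0.4382, 0.2782, 0.0283]
tool_rot: [-0.172, 0.985, -0.001, 0.003]
ft_force: [0.4, -0.5, -1.3]
grip_width: 0.0491
```

```bash
python3 - <<'E'
from h import *
plan([((0.438,0.278,0.2),down(200)),((0.583,-0.087,0.22),down(210))],40)
E
```

```text
[[[-0.2,-0.2,-42.9,-0,0.1,-0.1,40],[-0.1,-0.1,-42.9,-0,0.1,-0.1,40],[-0.1,-0.1,-42.9,-0,0.1,-0.1,40],[0,-0.1,-42.9,-0,0.1,-0.1,40],[-1.3,-43.6,-2.2,0,0,-1.1,40]]]
[[[-0.4,-43.6,-2.2,0,0,-1.1,40],[0.4,-43.6,-2.2,0,0,-1.1,40],[1.3,-43.6,-2.2,0,0,-1.1,40],[2.1,-43.6,-2.2,0,0,-1.1,40],[3,-43.5,-2.2,0,0,-1.1,40]]]
[[[3.8,-43.5,-2.2,0,0,-1.1,40],[4.6,-43.4,-2.2,0,0,-1.1,40],[5.5,-43.3,-2.2,0,0,-1.1,40]]]
at [0.4382, 0.2782, 0.0283] yaw -160.21 grip 0.0491 t 21.65 F [0.4, -0.5, -1.3] j [0.57, 0.45, -0.26, 0.85, -0.0, 0.22]
```

Emit:
jog_arm([
  [[0, 0, -20, 0, 0, 0, 40], [0, 0, -40, 0, 0, 0, 40], [0, 0, -45, 0, 0, 0, 40], [0, 0, -45, 0, 0, 0, 40], [0, -15, -25, 0, 0, -1, 40]],
])

```text
clock: 22.15
eef_pos: [0.4376, 0.2625, 0.2027]
tool_rot: [-0.182, 0.983, -0.004, -0.005]
ft_force: [0.9, 0.2, -1.4]
grip_width: 0.0488
```

Emit:
jog_arm([
  [[0, -35, -5, 0, 0, -1.1, 40], [0, -44, -2, 0, 0, -1.1, 40], [1, -44, -2, 0, 0, -1.1, 40], [2, -44, -2, 0, 0, -1.1, 40], [3, -44, -2, 0, 0, -1.1, 40]],
])

```text
clock: 22.65
eef_pos: [0.5199, 0.0658, 0.2233]
tool_rot: [-0.236, 0.972, -0.002, 0.001]
ft_force: [0.9, 0.7, -2.0]
grip_width: 0.0491
```

```bash
python3 - <<'E'
from h import *
plan([((0.583,-0.087,0.22),down(210))],40)
E
```

```text
[[[3.5,-41.2,1,-0.1,0,-0.7,40],[4,-41.1,0.9,-0.1,0,-0.7,40],[4.5,-41.1,0.9,-0.1,0,-0.7,40],[5,-41,0.9,-0.1,0,-0.7,40]]]
at [0.5199, 0.0658, 0.2233] yaw -152.68 grip 0.0491 t 22.65 F [0.9, 0.7, -2.0] j [0.13, 0.29, 0.05, 1.33, -0.0, -0.35]
```

Emit:
jog_arm([
  [[3, -40, 2, 0, 0, -0.7, 40], [4, -42, 2, 0, 0, -0.7, 40], [4.5, -42, 1, 0, 0, -0.7, 40], [4.5, -28, 0, 0, 0, -0.7, 40], [2, -10, 0, 0, 0, 0, 40]],
])

```text
clock: 23.15
eef_pos: [0.583, -0.0964, 0.2176]
tool_rot: [-0.258, 0.966, -0.002, 0.0]
ft_force: [0.1, -0.4, -1.9]
grip_width: 0.0492
```

```bash
python3 - <<'E'
from h import *
plan([((0.583,-0.087,0.16),down(210))],40)
E
```

```text
[[[-2.4,4.2,28.8,-0.1,-0,-0,40],[-2.4,4.1,28.8,-0.1,-0,-0,40]]]
at [0.583, -0.0964, 0.2176] yaw -150.1 grip 0.0492 t 23.15 F [0.1, -0.4, -1.9] j [-0.16, 0.43, 0.23, 1.38, -0.0, -0.68]
```

Lower to about 18 mm above the ribs with corrections, then check with the scene and top cameras.

Emit:
jog_arm([
  [[-4, 7, 8, 0, 0, 0, 40], [-1, 2, 15, 0, 0, 0, 40], [1, 0, 16, 0, 0, 0, 40], [1, 0, 6, 0, 0, 0, 40], [0, 0, 0, 0, 0, 0, 40]],
])

```text
clock: 23.65
eef_pos: [0.579, -0.0835, 0.1687]
tool_rot: [-0.258, 0.966, 0.0, -0.001]
ft_force: [0.1, -0.4, -2.4]
grip_width: 0.0489
```

```bash
python3 - <<'E'
from h import *
plan([((0.583,-0.087,0.155),down(210))],40)
o=get_obs(); p=np.array(o["eef_pos"]); L=p-[0,0,.0283]
s=save("scene","s7.png")[:,:,::-1].copy(); t=save("top","t7.png")[:,:,::-1].copy()
A=crop(s,245,190,90,110,5); B=crop(t,290,215,80,90,5)
for J,col in(((0.583,-0.087),(0,255,0)),):
    circ(cam("scene"),A,J,.055,.115,col,5,[245,190]); circ(cam("scene"),A,J,.05,.01,col,5,[245,190])
circ(cam("scene"),A,L,.0615,L[2],(0,0,255),5,[245,190]); circ(cam("top"),B,L,.0615,L[2]+.026,(0,0,255),5,[290,215])
H=550; B=cv2.copyMakeBorder(B,0,H-B.shape[0],0,0,0)
O=np.hstack([A,B])[:,:800]; cv2.imwrite("pics/v7.png",O)
E
```

```text
[[[-1.8,-5.1,13.7,0,-0.1,-0.1,40]]]
at [0.579, -0.0835, 0.1687] yaw -150.09 grip 0.0489 t 23.65 F [0.1, -0.4, -2.4] j [-0.14, 0.44, 0.13, 1.26, -0.0, -0.66]
```

View pics/v7.png

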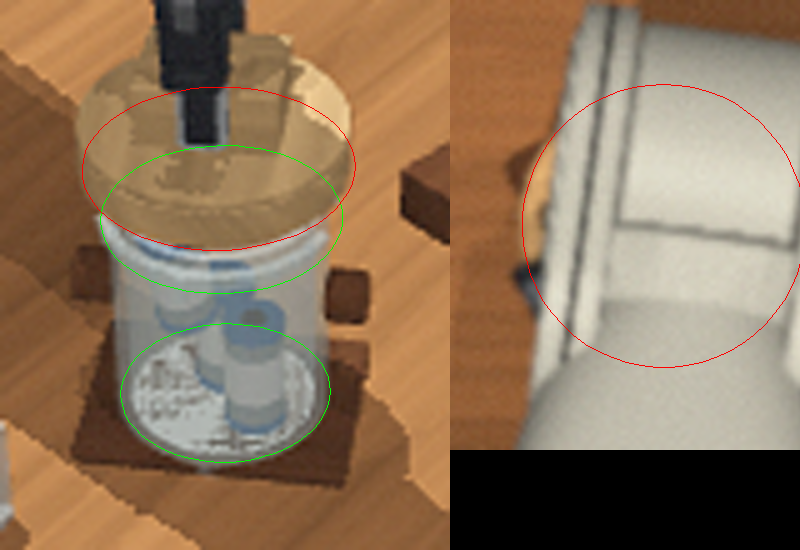

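Emit:
jog_arm([
  [[-3, -4.5, 2, 0, 0, 0, 40], [0, 0, 4, 0, 0, 0, 40], [0, 0, 4, 0, 0, 0, 40], [0, 0, 2, 0, 0, 0, 40]],
])

```text
clock: 24.15
eef_pos: [0.5872, -0.086, 0.16]
tool_rot: [-0.258, 0.966, -0.002, 0.002]
ft_force: [0.4, 0.3, -1.7]
grip_width: 0.049
```

```bash
python3 - <<'E'
from h import *
plan([((0.584,-0.087,0.138),down(210))],40)
E
```

```text
[[[3.4,0.8,22,-0.2,0.2,-0,40]]]
at [0.5872, -0.086, 0.16] yaw -150.05 grip 0.049 t 24.15 F [0.4, 0.3, -1.7] j [-0.14, 0.46, 0.13, 1.24, -0.0, -0.67]
```

Emit:
jog_arm([
  [[3, 1, 0, 0, 0.2, 0, 40], [0.5, 0, 2, 0, 0, 0, 40], [0.5, 0, 3, 0, 0, 0, 40], [0, 0, 2, 0, 0, 0, 40], [0, 0, 0, 0, 0, 0, 40]],
])

```text
clock: 24.65
eef_pos: [0.5824, -0.0875, 0.152]
tool_rot: [-0.258, 0.966, -0.002, 0.0]
ft_force: [0.6, 0.9, -2.3]
grip_width: 0.0489
```

```bash
python3 - <<'E'
from h import *
plan([((0.584,-0.087,0.138),down(210))],40)
E
```

```text
[[[-1.6,-0.3,14,-0.2,-0,-0.1,40]]]
at [0.5824, -0.0875, 0.152] yaw -150.09 grip 0.0489 t 24.65 F [0.6, 0.9, -2.3] j [-0.15, 0.46, 0.11, 1.22, -0.0, -0.67]
```

Emit:
jog_arm([
  [[-1, 0, 2, 0, 0, 0, 40], [0, 0, 3, 0, 0, 0, 40], [0, 0, 3, 0, 0, 0, 40]],
])

```text
clock: 24.95
eef_pos: [0.5839, -0.0871, 0.144]
tool_rot: [-0.258, 0.966, -0.002, 0.001]
ft_force: [0.2, 0.1, -2.3]
grip_width: 0.049
```

Emit:
jog_arm([
  [[0, 0, 2, 0, 0, 0, 40], [0, 0, 2, 0, 0, 0, 40]],
])

```text
clock: 25.15
eef_pos: [0.5837, -0.087, 0.1393]
tool_rot: [-0.258, 0.966, -0.002, 0.001]
ft_force: [0.3, 0.2, -2.3]
grip_width: 0.0494
```

```bash
python3 - <<'E'
from h import *
plan([((0.584,-0.087,0.138),down(210))],40)
E
```

```text
[[[-0.2,-0.1,1.3,-0.2,0,-0.1,40]]]
at [0.5837, -0.087, 0.1393] yaw -150.08 grip 0.0494 t 25.15 F [0.3, 0.2, -2.3] j [-0.15, 0.47, 0.09, 1.19, -0.0, -0.67]
```

Emit:
jog_arm([
  [[0, 0, 1.5, 0, 0, 0, 40], [0, 0, 1.5, 0, 0, 0, 40]],
])

```text
clock: 25.35
eef_pos: [0.5836, -0.087, 0.1378]
tool_rot: [-0.258, 0.966, -0.002, 0.001]
ft_force: [-4.8, 0.2, 13.2]
grip_width: 0.0488
```

Emit:
jog_arm([
  [[0, 0, 0, 0, 0, 5, 40], [0, 0, 0, 0, 0, 8, 40], [0, 0, 0, 0, 0, 8, 40]],
])

```text
clock: 25.65
eef_pos: [0.584, -0.0871, 0.1389]
tool_rot: [-0.071, 0.997, -0.002, 0.002]
ft_force: [0.5, 0.9, -1.9]
grip_width: 0.0488
```

```bash
python3 - <<'E'
from h import *
plan([((0.5836,-0.087,0.138),down(122))],40); print(get_obs()["ft_torque"])
E
```

```text
[[[0,0,0.1,-0,0,7.4,40],[0,0,0.1,-0,0,7.4,40],[0,0,0.1,-0,0,7.4,40],[0,0,0.1,-0,0,7.4,40],[0,-0,0.1,-0,0,7.4,40]]]
[[[0,-0,0.1,-0,0,7.4,40],[0,-0,0.1,-0,0,7.4,40],[0,-0,0.1,-0,0,7.4,40],[0,-0,0.1,-0,0,7.4,40]]]
at [0.584, -0.0871, 0.1389] yaw -171.84 grip 0.0488 t 25.65 F [0.5, 0.9, -1.9] j [-0.15, 0.47, 0.09, 1.19, -0.0, -0.29]
[ 0.03335023  0.05371711 -0.03846395]
```

Emit:
jog_arm([
  [[0, 0, 0.2, 0, 0, 7.5, 40], [0, 0, 0, 0, 0, 7.5, 40], [0, 0, 0, 0, 0, 7.5, 40], [0, 0, 0, 0, 0, 7.5, 40], [0, 0, 0, 0, 0, 7.5, 40]],
])

```text
clock: 26.15
eef_pos: [0.5842, -0.0872, 0.1387]
tool_rot: [0.267, 0.964, -0.001, 0.003]
ft_force: [-0.3, 0.2, -2.1]
grip_width: 0.0494
```

Emit:
jog_arm([
  [[0, 0, 0, 0, 0, 7, 40], [0, 0, 0, 0, 0, 6, 40], [0, 0, 0, 0, 0, 5, 40]],
])

```text
clock: 26.45
eef_pos: [0.5842, -0.0871, 0.1384]
tool_rot: [0.421, 0.907, -0.0, 0.003]
ft_force: [-0.1, 0.1, -1.4]
grip_width: 0.0492
```

```bash
python3 - <<'E'
from h import *
plan([((0.5836,-0.087,0.138),down(122))],40); print(get_obs()["ft_torque"])
E
```

```text
[[[0.3,-0.2,0.2,0.1,0.2,4.1,40],[0.2,-0.2,0.2,0.1,0.2,4.1,40]]]
at [0.5842, -0.0871, 0.1384] yaw 130.22 grip 0.0492 t 26.45 F [-0.1, 0.1, -1.4] j [-0.15, 0.47, 0.09, 1.18, -0.0, 0.72]
[-0.00673558  0.00231824 -0.03781721]
```

Emit:
jog_arm([
  [[0, 0, 0, 0, 0, 4, 40], [0, 0, 0, 0, 0, 4, 40], [0, 0, 0, 0, 0, 3, 40]],
])

```text
clock: 26.75
eef_pos: [0.5837, -0.0873, 0.1381]
tool_rot: [0.51, 0.86, -0.001, 0.003]
ft_force: [-2.1, -0.6, 1.3]
grip_width: 0.0492
```

```bash
python3 - <<'E'
from h import *
plan([((0.5836,-0.087,0.138),down(122))],40); print(get_obs()["ft_torque"])
E
```

```text
[[[0.3,0.1,0.1,0.1,0.3,-3.3,40]]]
at [0.5837, -0.0873, 0.1381] yaw 118.73 grip 0.0492 t 26.75 F [-2.1, -0.6, 1.3] j [-0.15, 0.47, 0.09, 1.18, -0.0, 0.92]
[-0.1205721   0.22360335  0.82024536]
```

Emit:
jog_arm([
  [[0, 0, 0, 0, 0, 0, 40], [0, 0, 0, 0, 0, 0, 60], [0, 0, 0, 0, 0, 0, 80], [0, 0, 0, 0, 0, 0, 80], [0, 0, 0, 0, 0, 0, 80]],
])

```text
clock: 27.25
eef_pos: [0.5849, -0.0874, 0.1393]
tool_rot: [0.508, 0.861, 0.0, 0.004]
ft_force: [-0.4, -0.4, -0.6]
grip_width: 0.0799
```

Emit:
jog_arm([
  [[0, 0, -15, 0, 0, 0, 80], [0, 0, -35, 0, 0, 0, 80], [0, 0, -40, 0, 0, 0, 80], [20, -10, -20, 0, 0, -8, 80], [35, -20, 0, 0, 0, -8, 80]],
])

```text
clock: 27.75
eef_pos: [0.5303, -0.0591, 0.2506]
tool_rot: [0.38, 0.925, -0.0, 0.004]
ft_force: [0.0, 0.5, 0.3]
grip_width: 0.0803
```

Emit:
jog_arm([
  [[35, -20, 0, 0, 0, -8, 80], [35, -20, 0, 0, 0, -8, 80], [35, -20, 0, 0, 0, -8, 80], [30, -20, 0, 0, 0, -8, 80], [10, -5, 0, 0, 0, -8, 80]],
])

```text
clock: 28.25
eef_pos: [0.3583, -0.0546, 0.2509]
tool_rot: [0.024, 1.0, -0.002, 0.006]
ft_force: [0.4, -0.2, -0.3]
grip_width: 0.0798
```

```bash
python3 - <<'E'
from h import *
plan([((0.40,-0.26,0.28),down(180))],50)
cw=cam("wrist"); w=save("wrist","w8.png"); np.save("w8cam.npy",cw[4])
for n in ("lid","egg0"):
  for d in masks_of(n,"wrist"): print(n,d["conf"],np.round(d["at"]))
E
```

```text
[[[-10.3,-40.7,-5.6,-0,0.1,-0.5,50],[-9.9,-40.7,-5.6,-0,0.1,-0.5,50],[-9.5,-40.8,-5.7,-0,0.1,-0.5,50],[-9.1,-40.9,-5.7,-0,0.1,-0.5,50],[-8.7,-41,-5.8,-0,0.1,-0.5,50]]]
at [0.3583, -0.0546, 0.2509] yaw 177.3 grip 0.0798 t 28.25 F [0.4, -0.2, -0.3] j [-0.15, -0.05, -0.27, 1.34, -0.0, -0.1]
lid 0.77 [297. 405.]
egg0 0.91 [ 48. 358.]
egg0 0.82 [102. 348.]
```

View pics/w8.png

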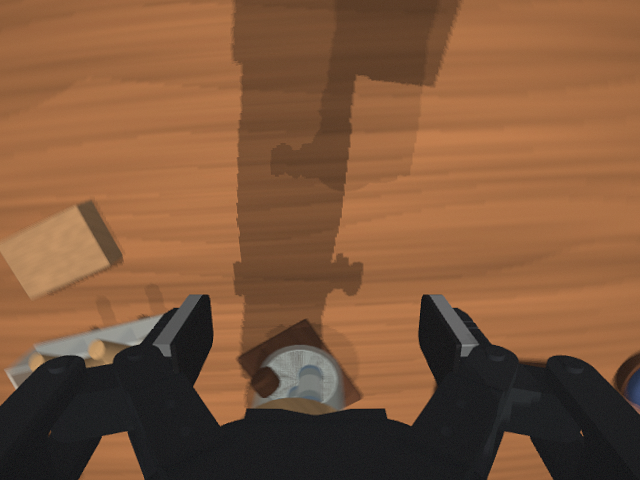

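Emit:
jog_arm([
  [[-10, -40, -5, 0, 0, 0, 50], [-12, -42, -5, 0, 0, 0, 50], [-12, -44, -5, 0, 0, 0, 50], [-12, -44, -5, 0, 0, 0, 50], [-5, -30, -5, 0, 0, 0, 50]],
])

```text
clock: 28.9
eef_pos: [0.4092, -0.2614, 0.2782]
tool_rot: [0.03, 0.999, -0.001, 0.011]
ft_force: [1.1, 0.4, 1.0]
grip_width: 0.05
```

Emit:
jog_arm([
  [[0, -8, 0, 0, 0, 0, 50], [0, 0, 0, 0, 0, 0, 50], [0, 0, 0, 0, 0, 0, 50]],
])

```text
clock: 29.2
eef_pos: [0.4118, -0.2738, 0.2763]
tool_rot: [0.035, 0.999, -0.001, 0.011]
ft_force: [0.7, -0.6, 0.3]
grip_width: 0.0499
```

```bash
python3 - <<'E'
from h import *
plan([((0.40,-0.27,0.28),down(180))],50)
cw=cam("wrist"); np.save("w9cam.npy",cw[4]); w=save("wrist","w9.png")[:,:,::-1].copy()
s=save("scene","s9.png")[:,:,::-1].copy()
for d in masks_of("tray","wrist")[:1]: a=np.int32(d["at"]); print(a,d["conf"])
for d in masks_of("egg0","wrist"): print(np.round(d["at"]),d["conf"],atz(cw,d["at"],.05).round(3))
x0,y0=max(a[0]-110,0),max(a[1]-110,0); A=crop(w,x0,y0,220,190,2)
B=crop(s,165,240,90,118,4); print(x0,y0,A.shape,B.shape)
H=472; A=cv2.copyMakeBorder(A,0,H-A.shape[0],0,0,0); O=np.hstack([A,B])
for k in range(0,220,20): cv2.putText(O,str(x0+k),(k*2,465),0,.35,(255,255,255)); 
for k in range(0,190,20): cv2.putText(O,str(y0+k),(0,k*2+4),0,.35,(255,255,255))
for k in range(0,90,10): cv2.putText(O,str(165+k),(A.shape[1]+k*4,10),0,.35,(255,255,255))
for k in range(0,118,10): cv2.putText(O,str(240+k),(A.shape[1],k*4+4),0,.35,(255,255,255))
cv2.imwrite("pics/v9.png",O)
E
```

```text
[[[11.9,2.9,-3.9,-0.1,1.3,-4,50]]]
at [0.4118, -0.2738, 0.2763] yaw 175.99 grip 0.0499 t 29.2 F [0.7, -0.6, 0.3] j [-0.59, 0.2, 0.07, 1.42, 0.01, -0.52]
[320 299] 0.85
[338. 404.] 0.97 [ 0.666 -0.264  0.05 ]
[291. 306.] 0.96 [ 0.532 -0.309  0.05 ]
[345. 291.] 0.9 [ 0.517 -0.25   0.05 ]
[547. 342.] 0.3 [ 0.601 -0.021  0.05 ]
210 189 (380, 440, 3) (472, 360, 3)
```

View pics/v9.png

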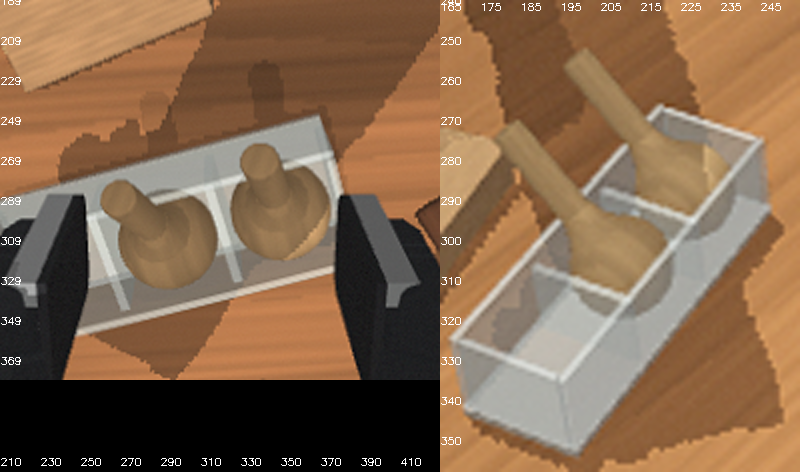

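```bash
python3 - <<'E'
from h import *
cw=(*cam("wrist")[:4],np.load("w9cam.npy")); cs=cam("scene")
for n,tw,bw,ts,bs in(("A",(339.5,269.5),(350,294),(199.2,254.5),(227,287.5)),("B",(269.5,288.5),(293.5,309),(182.8,273.2),(210,305))):
    t=tri([ray(cw,tw),ray(cs,ts)]); b=tri([ray(cw,bw),ray(cs,bs)])
    b2=atz(cw,bw,.031); print(n,"tip",t.round(4),"ball",b.round(4),"ball@31",b2.round(4),"len",np.linalg.norm(t-b).round(4))
    e=[np.linalg.norm(np.cross(t-ray(c,p)[0],ray(c,p)[1]/np.linalg.norm(ray(c,p)[1]))).round(4) for c,p in((cw,tw),(cs,ts))]
    for bb in(b,b2):
        v=t-bb; print("  lean",np.degrees(np.arccos(v[2]/np.linalg.norm(v))).round(1),"az",np.degrees(np.arctan2(v[1],v[0])).round(1),np.linalg.norm(v).round(4),e)
E
```

```text
A tip [ 0.4685 -0.2574  0.1071] ball [ 0.53  -0.244  0.033] ball@31 [ 0.5313 -0.2435  0.031 ] len 0.0972
  lean 40.3 az -167.7 0.0972 [np.float64(0.0009), np.float64(0.0009)]
  lean 40.2 az -167.5 0.0996 [np.float64(0.0009), np.float64(0.0009)]
B tip [ 0.4835 -0.3205  0.1051] ball [ 0.5419 -0.3082  0.0367] ball@31 [ 0.5455 -0.3079  0.031 ] len 0.0908
  lean 41.1 az -168.0 0.0908 [np.float64(0.0006), np.float64(0.0006)]
  lean 40.5 az -168.5 0.0974 [np.float64(0.0006), np.float64(0.0006)]
```

```bash
cat >> h.py <<'E'
EGG=down(192)*R.from_rotvec([0,np.radians(-40),0])
U=-EGG.as_matrix()[:,2]
A=np.array([.531,-.2435,.0315]); B=np.array([.5450,-.308,.0315])
E
python3 - <<'E'
from h import *
print(U, A+.098*U, B+.098*U)
plan([(A+.155*U,EGG),(A+.059*U,EGG)],50)
E
```

```text
[-0.62874116 -0.13364306  0.76604444] [ 0.46938337 -0.25659702  0.10657236] [ 0.48338337 -0.32109702  0.10657236]
[[[-3.1,1.7,21.2,-1,-6.4,-2.5,50],[-0.8,1.3,21.4,-1,-6.4,-2.5,50],[1.6,1,21.4,-1,-6.4,-2.5,50],[3.9,0.7,21.1,-1,-6.4,-2.5,50],[6.2,0.6,20.6,-1,-6.4,-2.5,50]]]
[[[8.5,0.6,19.7,-1,-6.4,-2.5,50],[0,-0,32,0,0,0,50],[0,-0,32,0,0,0,50],[0,-0,32,0,0,0,50]]]
at [0.4115, -0.273, 0.277] yaw 176.13 grip 0.0505 t 29.4 F [0.3, 0.1, 0.5] j [-0.59, 0.2, 0.07, 1.42, 0.01, -0.52]
```

Emit:
jog_arm([
  [[-3, 1.5, 18, -1, -6.4, -2.5, 50], [-1, 1.5, 21, -1, -6.4, -2.5, 50], [1.5, 1, 21, -1, -6.4, -2.5, 50], [4, 0.5, 21, -1, -6.4, -2.5, 50], [6, 0.5, 21, -1, -6.4, -2.5, 50]],
])

```text
clock: 29.9
eef_pos: [0.4387, -0.2617, 0.1811]
tool_rot: [-0.088, 0.949, 0.028, 0.302]
ft_force: [1.3, -1.3, -0.9]
grip_width: 0.0494
```

Emit:
jog_arm([
  [[6, 0, 8, -1, -6.4, -2.5, 50], [0, 0, 0, 0, 0, 0, 50], [0, 0, 0, 0, 0, 0, 50]],
])

```text
clock: 30.2
eef_pos: [0.4345, -0.2566, 0.1671]
tool_rot: [-0.109, 0.928, 0.038, 0.354]
ft_force: [0.9, -1.0, 0.1]
grip_width: 0.0501
```

```bash
python3 - <<'E'
from h import *
plan([(A+.125*U,EGG),(A+.059*U,EGG)],50)
E
```

```text
[[[14.1,-7.3,40.9,0.5,1.7,1.2,50],[0,0,33,0,0,0,50],[0,0,33,0,0,0,50]]]
at [0.4345, -0.2566, 0.1671] yaw -166.42 grip 0.0501 t 30.2 F [0.9, -1.0, 0.1] j [-0.9, 0.08, -0.61, 0.51, 0.64, -1.01]
```

Emit:
jog_arm([
  [[9, -5, 5, 0.5, 1.2, 1.2, 50], [4, -2, 8, 0, 0.5, 0, 50], [0, 0, 5, 0, 0, 0, 50], [0, 0, 0, 0, 0, 0, 50]],
])

```text
clock: 30.6
eef_pos: [0.4428, -0.2652, 0.1483]
tool_rot: [-0.1, 0.934, 0.032, 0.34]
ft_force: [0.0, -0.6, -0.4]
grip_width: 0.0499
```

```bash
python3 - <<'E'
from h import *
plan([(A+.125*U,EGG),(A+.059*U,EGG)],50)
E
```

```text
[[[5.5,3,22.8,-0.3,-0,0.3,50],[0,0,33,0,0,0,50],[0,0,33,0,0,0,50]]]
at [0.4428, -0.2652, 0.1483] yaw -167.56 grip 0.0499 t 30.6 F [0.0, -0.6, -0.4] j [-0.88, 0.12, -0.61, 0.47, 0.6, -0.98]
```

Emit:
jog_arm([
  [[5, 3, 8, -0.3, 0, 0.3, 50], [0.5, 0, 12, 0, 0, 0, 50], [0, 0, 12, 0, 0, 0, 50], [0, 0, 6, 0, 0, 0, 50], [0, 0, 0, 0, 0, 0, 50]],
])

```text
clock: 31.1
eef_pos: [0.4639, -0.2571, 0.1135]
tool_rot: [-0.099, 0.935, 0.036, 0.34]
ft_force: [-0.1, 0.7, 0.4]
grip_width: 0.0498
```

```bash
python3 - <<'E'
from h import *
plan([(A+.059*U,EGG)],50)
E
```

```text
[[[0.2,-0.8,47.9,0.1,-0.1,0.1,50]]]
at [0.4639, -0.2571, 0.1135] yaw -167.89 grip 0.0498 t 31.1 F [-0.1, 0.7, 0.4] j [-0.83, 0.2, -0.64, 0.34, 0.59, -0.92]
```

Emit:
jog_arm([
  [[0, -0.8, 12, 0, 0, 0, 50], [0, 0, 14, 0, 0, 0, 50], [0, 0, 13, 0, 0, 0, 50], [0, 0, 6, 0, 0, 0, 50], [0, 0, 1, 0, 0, 0, 50]],
])

```text
clock: 31.6
eef_pos: [0.4938, -0.2521, 0.0781]
tool_rot: [-0.099, 0.935, 0.036, 0.34]
ft_force: [0.3, -0.1, 0.0]
grip_width: 0.05
```

```bash
python3 - <<'E'
from h import *
plan([(A+.059*U,EGG)],50)
E
```

```text
[[[0.7,0.7,1.2,0,-0,0.1,50]]]
at [0.4938, -0.2521, 0.0781] yaw -167.91 grip 0.05 t 31.6 F [0.3, -0.1, 0.0] j [-0.77, 0.29, -0.65, 0.19, 0.56, -0.85]
```

Close, then lift vertically.

Emit:
jog_arm([
  [[0.7, 0.7, 0.5, 0, 0, 0, 5], [0, 0, 0, 0, 0, 0, 5], [0, 0, 0, 0, 0, 0, 5], [0, 0, 0, 0, 0, 0, 5], [0, 0, 0, 0, 0, 0, 5]],
])

```text
clock: 32.1
eef_pos: [0.4927, -0.2521, 0.0784]
tool_rot: [-0.099, 0.935, 0.035, 0.34]
ft_force: [0.8, 0.4, -1.6]
grip_width: 0.0164
```

```bash
python3 - <<'E'
from h import *
p=np.array(get_obs()["eef_pos"])
plan([(p+[0,0,.09],EGG),(p+[-.03,0,.22],down(192))],5)
E
```

```text
[[[-28.9,-0.1,-34.5,-0,-0,0,5],[-28.9,-0,-34.5,-0,-0,0,5],[-12.2,1.2,-23.7,0,8,0,5],[-8.8,1.2,-25.2,0,8,0,5],[-5.2,1.2,-26.1,0,8,0,5]]]
[[[-1.5,1.2,-26.6,0,8,0,5],[2.2,1.2,-26.6,0,8,0,5]]]
at [0.4927, -0.2521, 0.0784] yaw -167.93 grip 0.0164 t 32.1 F [0.8, 0.4, -1.6] j [-0.77, 0.29, -0.65, 0.19, 0.56, -0.85]
```

Emit:
jog_arm([
  [[-13, 0, -15, 0, 0, 0, 5], [-26, 0, -31, 0, 0, 0, 5], [-26, 0, -31, 0, 0, 0, 5], [-12, 1, -24, 0, 8, 0, 5], [-9, 1, -25, 0, 8, 0, 5]],
])

```text
clock: 32.6
eef_pos: [0.473, -0.2499, 0.224]
tool_rot: [-0.098, 0.974, 0.028, 0.201]
ft_force: [2.1, -1.4, -2.1]
grip_width: 0.0167
```

Emit:
jog_arm([
  [[-5, 1, -26, 0, 8, 0, 5], [-1, 1, -26, 0, 8, 0, 5], [0, 0, -15, 0, 8, 0, 5], [0, 0, 0, 0, 0, 0, 5]],
])

```text
clock: 33.0
eef_pos: [0.4612, -0.2523, 0.3008]
tool_rot: [-0.102, 0.995, 0.001, -0.009]
ft_force: [0.4, 0.4, -1.2]
grip_width: 0.0165
```

```bash
python3 - <<'E'
from h import *
plan([((.45,-.2,.30),down(180)),((.50,.05,.30),down(180)),((.605,.115,.22),down(180))],5)
save("scene","s10.png")
for d in masks_of("egg0","scene"): print(np.round(d["at"]),round(d["conf"],2),d["pixels"].sum())
E
```

```text
[[[0.2,26.7,0.5,0.1,-0.5,5.9,5],[2.9,26.6,0.5,0.1,-0.5,5.9,5],[-8.3,41.7,0,0,0,0,5],[-8.3,41.7,0,0,0,0,5],[-8.3,41.7,0,0,0,0,5]]]
[[[-8.3,41.7,0,0,0,0,5],[-8.3,41.7,0,0,0,0,5],[-8.3,41.7,0,0,0,0,5],[-26.2,16.3,20,0,0,0,5],[-26.2,16.3,20,0,0,0,5]]]
[[[-26.2,16.3,20,0,0,0,5],[-26.2,16.3,20,0,0,0,5]]]
at [0.4612, -0.2523, 0.3008] yaw -168.28 grip 0.0165 t 33.0 F [0.4, 0.4, -1.2] j [-0.5, 0.29, 0.25, 1.55, -0.01, -0.7]
[283. 336.] 0.79 856
[204. 380.] 0.72 1089
[187. 201.] 0.71 694
[201. 296.] 0.58 640
```

```bash
python3 - <<'E'
from h import *
c6=(*cam("wrist")[:4],np.load("w6cam.npy")); I=cv2.imread("pics/w6.png"); ct=cam("top"); T=cv2.imread("pics/t5.png")
a,b=atz(c6,(221,378),.03),atz(c6,(301,389),.03); print("w6",a.round(4),b.round(4),np.linalg.norm(a-b))
cs=cam("scene"); 
P=[crop(I,170,320,190,110,4)[:,:760]]
T0=cv2.imread("pics/t0.png"); S0=cv2.imread("pics/s0.png")
p2=crop(T0,180,215,95,60,4); p3=crop(S0,315,190,95,60,4)
h0,h1=(a,b)
for im,c,off in((P[0],c6,(170,320)),(p2,ct,(180,215)),(p3,cs,(315,190))):
    for h in(h0,h1): circ(c,im,h,.019,.03,(0,255,0),4,off)
O=np.vstack([P[0][:,:],np.hstack([p2,p3])]); print(O.shape); cv2.imwrite("pics/rk.png",O[:600])
E
```

```text
w6 [0.611  0.1242 0.03  ] [0.6255 0.2147 0.03  ] 0.09165311283712302
(680, 760, 3)
```

View pics/rk.png

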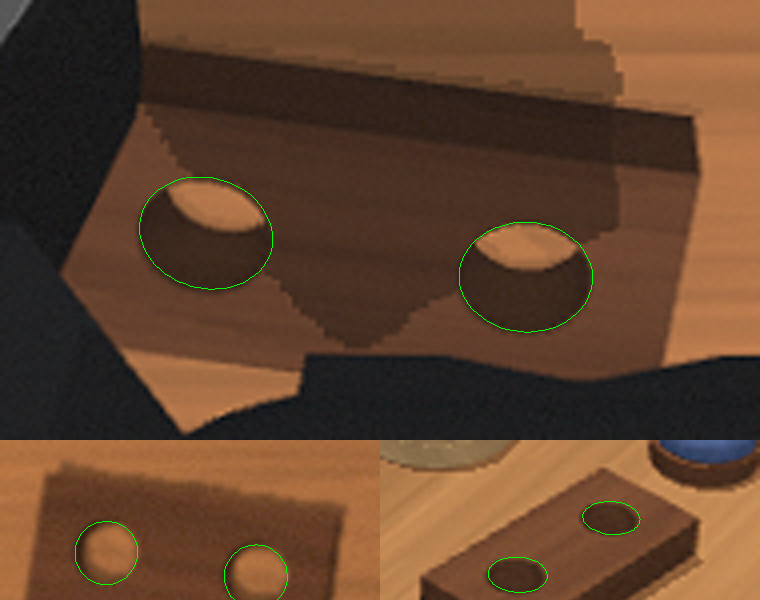

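Emit:
jog_arm([
  [[0, 25, 0, 0, 0, 5.9, 5], [2, 35, 0, 0, -0.5, 5.9, 5], [-4, 42, 0, 0, 0, 0, 5], [-6, 45, 0, 0, 0, 0, 5], [-8, 45, 0, 0, 0, 0, 5]],
])

```text
clock: 33.6
eef_pos: [0.4605, -0.0625, 0.2921]
tool_rot: [0.017, 1.0, 0.004, -0.003]
ft_force: [0.8, -0.2, -1.7]
grip_width: 0.0167
```

Emit:
jog_arm([
  [[-10, 45, 0, 0, 0, 0, 5], [-15, 45, 0, 0, 0, 0, 5], [-20, 40, 0, 0, 0, 0, 5], [-25, 25, 5, 0, 0, 0, 5], [-25, 15, 5, 0, 0, 0, 5]],
])

```text
clock: 34.1
eef_pos: [0.5535, 0.1093, 0.2792]
tool_rot: [0.019, 1.0, 0.008, -0.002]
ft_force: [0.5, 0.1, -1.2]
grip_width: 0.0168
```

```bash
python3 - <<'E'
from h import *
plan([((.611,.124,.20),down(180))],5)
E
```

```text
[[[-19.1,5.2,26.4,0.3,-0.1,-0.7,5],[-19.1,5.1,26.4,0.3,-0.1,-0.7,5],[-19.2,5,26.4,0.3,-0.1,-0.7,5]]]
at [0.5535, 0.1093, 0.2792] yaw 177.84 grip 0.0168 t 34.1 F [0.5, 0.1, -1.2] j [0.19, 0.36, 0.29, 1.5, 0.02, 0.22]
```

Emit:
jog_arm([
  [[-15, 4, 15, 0.3, 0, -0.7, 5], [-20, 5, 25, 0.3, 0, -0.7, 5], [-14, 4, 25, 0.3, 0, -0.7, 5], [-4, 1, 12, 0, 0, 0, 5], [0, 0, 2, 0, 0, 0, 5]],
])

```text
clock: 34.6
eef_pos: [0.6039, 0.1203, 0.1919]
tool_rot: [0.002, 1.0, 0.003, -0.003]
ft_force: [0.3, -0.2, -1.3]
grip_width: 0.0166
```

```bash
python3 - <<'E'
from h import *
plan([((.611,.124,.113),down(180))],5)
c=cam("scene"); o=get_obs(); print("pred ball",proj(c,np.array(o["eef_pos"])-[0,0,.060]).round(1))
img=save("scene","s11.png")
d=masks_of("egg0","scene"); print([(np.round(x["at"]).tolist(),round(x["conf"],2)) for x in d])
np.savez("m11.npz",*[x["pixels"] for x in d])
E
```

```text
[[[-3.8,1.6,39.4,0.2,-0.2,-0.1,5],[-3.7,1.7,39.5,0.2,-0.2,-0.1,5]]]
at [0.6039, 0.1203, 0.1919] yaw 179.77 grip 0.0166 t 34.6 F [0.3, -0.2, -1.3] j [0.19, 0.49, 0.27, 1.35, 0.01, 0.2]
pred ball [347.7 189.8]
[([207.0, 383.0], 0.79), ([347.0, 191.0], 0.77), ([279.0, 336.0], 0.62)]
```

Emit:
jog_arm([
  [[-4, 2, 12, 0.2, -0.2, 0, 5], [-1, 1, 18, 0.2, -0.2, 0, 5], [0, 0, 18, 0, 0, 0, 5], [0, 0, 10, 0, 0, 0, 5], [0, 0, 2, 0, 0, 0, 5]],
])

```text
clock: 35.2
eef_pos: [0.612, 0.1231, 0.1384]
tool_rot: [0.003, 1.0, 0.001, 0.008]
ft_force: [0.7, -0.5, -0.7]
grip_width: 0.0168
```

```bash
python3 - <<'E'
from h import *
plan([((.611,.124,.113),down(180))],5)
E
```

```text
[[[1.5,0.8,25.4,0.1,1,-0.4,5]]]
at [0.612, 0.1231, 0.1384] yaw 179.64 grip 0.0168 t 35.2 F [0.7, -0.5, -0.7] j [0.2, 0.52, 0.18, 1.21, -0.0, 0.21]
```

Emit:
jog_arm([
  [[1, 1, 8, 0, 1, 0, 5], [1, 0, 8, 0, 0, 0, 5], [0, 0, 5, 0, 0, 0, 5], [0, 0, 1, 0, 0, 0, 5]],
])

```text
clock: 35.6
eef_pos: [0.6114, 0.1247, 0.117]
tool_rot: [0.003, 1.0, 0.002, 0.001]
ft_force: [0.1, -0.1, -0.8]
grip_width: 0.0168
```

Emit:
jog_arm([
  [[0, 0, 2, 0, 0, 0, 5]],
])

```text
clock: 35.7
eef_pos: [0.6117, 0.1247, 0.1151]
tool_rot: [0.003, 1.0, 0.002, 0.001]
ft_force: [0.4, 1.0, -0.2]
grip_width: 0.0165
```

```bash
python3 - <<'E'
from h import *
plan([((.611,.124,.1105),down(180))],5)
E
```

```text
[[[0.7,-0.8,4.6,0.2,0.1,-0.4,5]]]
at [0.6117, 0.1247, 0.1151] yaw 179.64 grip 0.0165 t 35.7 F [0.4, 1.0, -0.2] j [0.2, 0.55, 0.16, 1.18, 0.0, 0.21]
```

Emit:
jog_arm([
  [[0.5, -0.5, 1.5, 0, 0, 0, 5]],
])

```text
clock: 35.8
eef_pos: [0.6112, 0.1243, 0.1135]
tool_rot: [0.003, 1.0, 0.002, 0.001]
ft_force: [0.3, 0.2, -0.4]
grip_width: 0.0165
```

Emit:
jog_arm([
  [[0, 0, 1.5, 0, 0, 0, 5]],
])

```text
clock: 35.9
eef_pos: [0.6114, 0.1243, 0.1121]
tool_rot: [0.003, 1.0, 0.002, 0.002]
ft_force: [-0.2, -0.5, -1.2]
grip_width: 0.0169
```

Emit:
jog_arm([
  [[0, 0, 1.5, 0, 0, 0, 5]],
])

```text
clock: 36.0
eef_pos: [0.6115, 0.1243, 0.1107]
tool_rot: [0.003, 1.0, 0.002, 0.002]
ft_force: [-0.3, 0.2, -0.6]
grip_width: 0.0164
```

Emit:
jog_arm([
  [[0, 0, 1, 0, 0, 0, 5]],
])

```text
clock: 36.1
eef_pos: [0.6115, 0.1242, 0.1097]
tool_rot: [0.003, 1.0, 0.002, 0.002]
ft_force: [0.6, -0.3, 0.2]
grip_width: 0.0163
```

Emit:
jog_arm([
  [[0, 0, 1, 0, 0, 0, 5]],
])

```text
clock: 36.2
eef_pos: [0.6119, 0.1242, 0.1092]
tool_rot: [0.003, 1.0, 0.002, 0.002]
ft_force: [-0.6, -0.3, 2.1]
grip_width: 0.0167
```

Emit:
jog_arm([
  [[0, 0, 1, 0, 0, 0, 5]],
])

```text
clock: 36.3
eef_pos: [0.6123, 0.124, 0.1088]
tool_rot: [0.003, 1.0, 0.002, 0.003]
ft_force: [-0.4, -1.3, 3.5]
grip_width: 0.0162
```

Emit:
jog_arm([
  [[0, 0, 1, 0, 0, 0, 5]],
])

```text
clock: 36.4
eef_pos: [0.6127, 0.1239, 0.1085]
tool_rot: [0.003, 1.0, 0.002, 0.004]
ft_force: [0.4, -1.3, 4.4]
grip_width: 0.0162
```

Emit:
jog_arm([
  [[0.8, 0, -0.5, 0, 0.3, 0, 5], [0, 0, 0, 0, 0, 0, 45], [0, 0, 0, 0, 0, 0, 45], [0, 0, 0, 0, 0, 0, 45], [0, 0, 0, 0, 0, 0, 45]],
])

```text
clock: 36.9
eef_pos: [0.6115, 0.1243, 0.1082]
tool_rot: [0.003, 1.0, 0.002, 0.0]
ft_force: [0.1, 0.8, -0.1]
grip_width: 0.0451
```

Emit:
jog_arm([
  [[0, 0, -10, 0, 0, 0, 45], [0, 0, -30, 0, 0, 0, 45], [0, 0, -45, 0, 0, 0, 45], [0, 0, -45, 0, 0, 0, 45], [0, 0, -40, 0, 0, 0, 45]],
])

```text
clock: 37.4
eef_pos: [0.607, 0.123, 0.2772]
tool_rot: [0.003, 1.0, 0.0, -0.009]
ft_force: [0.6, 0.7, 0.7]
grip_width: 0.045
```

Emit:
jog_arm([
  [[30, -10, -15, 0, 0, 0, 45], [40, -25, 0, 0, 0, 0, 45], [40, -40, 0, 0, 0, 0, 45], [35, -45, 0, 0, 0, 0, 45], [20, -48, 0, 0, 0, 0, 45]],
])

```text
clock: 37.9
eef_pos: [0.4526, -0.0313, 0.3036]
tool_rot: [-0.002, 1.0, 0.002, 0.004]
ft_force: [0.5, -1.0, 0.8]
grip_width: 0.045
```

```bash
python3 - <<'E'
from h import *
plan([(B+[-.10,-.02,.22],down(192))],50)
c=cam("scene"); H=np.array([.611,.124,.0505]); print("pred ball/tip",proj(c,H).round(1),proj(c,H+[0,0,.098]).round(1))
img=save("scene","s12.png")[:,:,::-1]; A_=crop(img,300,110,110,110,4); B_=crop(img,240,160,90,110,4)
for p in(H,H+[0,0,.098]): cv2.circle(A_,tuple(np.int32((proj(c,p)-[300,110]+.5)*4)),3,(0,255,0),1)
cv2.imwrite("pics/v12.png",np.hstack([A_,B_]))
for d in masks_of("egg0","scene"): print(np.round(d["at"]),round(d["conf"],2))
E
```

```text
[[[1.3,-42.4,7.2,0,0.1,-1.7,50],[2.6,-42.4,7.3,0,0.1,-1.7,50],[3.8,-42.3,7.3,0,0.1,-1.7,50],[5,-42.1,7.3,0,0.1,-1.7,50],[6.2,-42,7.3,0,0.1,-1.7,50]]]
[[[7.5,-41.8,7.4,0,0.1,-1.7,50],[8.7,-41.5,7.4,0,0.1,-1.7,50]]]
at [0.4526, -0.0313, 0.3036] yaw -179.72 grip 0.045 t 37.9 F [0.5, -1.0, 0.8] j [-0.07, 0.12, 0.05, 1.49, 0.01, -0.08]
pred ball/tip [349.3 216.8] [351.3 184.4]
[351. 215.] 0.88
[201. 297.] 0.82
[281. 338.] 0.67
[204. 382.] 0.6
```

View pics/v12.png

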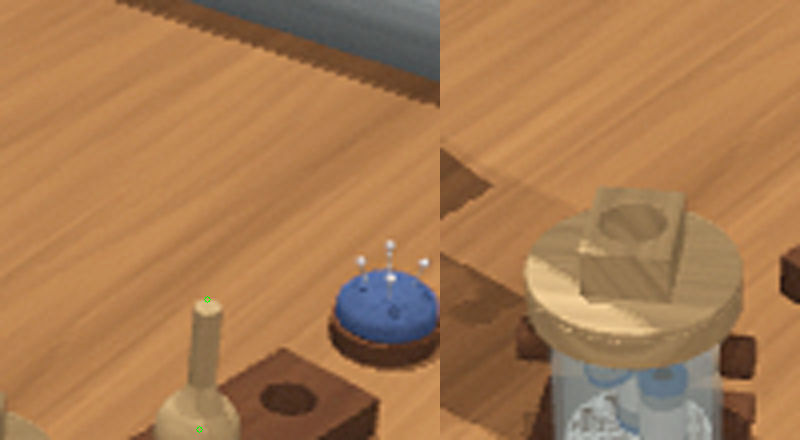

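```bash
python3 - <<'E'
from h import *
c=cam("scene"); print("lid ring pred",proj(c,[.584,-.087,.166]).round(1),"meas 288.2 215.5 ->",atz(c,(288.2,215.4),.166).round(4))
plan([(B+.22*U+[0,0,.04],EGG),(B+.15*U,EGG)],50)
E
```

```text
lid ring pred [288.8 214.9] meas 288.2 215.5 -> [ 0.584  -0.0892  0.166 ]
[[[6.4,-43.3,9,-0.6,-5.6,-1.7,50],[8.5,-43.1,7.8,-0.6,-5.6,-1.7,50],[10.4,-42.9,6.4,-0.6,-5.6,-1.7,50],[12.2,-42.7,4.9,-0.6,-5.6,-1.7,50],[13.9,-42.3,3.1,-0.6,-5.6,-1.7,50]]]
[[[15.3,-41.9,1.3,-0.6,-5.6,-1.7,50],[16.6,-41.4,-0.7,-0.6,-5.6,-1.7,50],[8.6,-0,33.5,0,0,0,50],[8.6,-0,33.5,0,0,0,50],[8.6,-0,33.5,0,0,0,50]]]
at [0.4522, -0.0349, 0.3041] yaw 179.73 grip 0.0449 t 38.0 F [-0.5, 0.0, 0.2] j [-0.08, 0.12, 0.05, 1.49, 0.0, -0.07]
```

Emit:
jog_arm([
  [[6, -43, 9, -0.6, -5.6, -1.7, 50], [8, -43, 8, -0.6, -5.6, -1.7, 50], [10, -43, 6, -0.6, -5.6, -1.7, 50], [12, -43, 5, -0.6, -5.6, -1.7, 50], [14, -42, 3, -0.6, -5.6, -1.7, 50]],
])

```text
clock: 38.5
eef_pos: [0.4314, -0.2506, 0.2651]
tool_rot: [-0.085, 0.961, 0.025, 0.261]
ft_force: [1.9, -0.1, -0.2]
grip_width: 0.0499
```

Emit:
jog_arm([
  [[15, -42, 1, -0.6, -5.6, -1.7, 50], [12, -25, 0, -0.6, -5.6, -1.7, 50], [4, -8, 5, 0, 0, 0, 50], [0, 0, 5, 0, 0, 0, 50], [0, 0, 0, 0, 0, 0, 50]],
])

```text
clock: 39.0
eef_pos: [0.4262, -0.3363, 0.2406]
tool_rot: [-0.11, 0.927, 0.033, 0.358]
ft_force: [-0.2, 0.7, -0.2]
grip_width: 0.05
```

```bash
python3 - <<'E'
from h import *
plan([(B+.145*U,EGG)],50)
E
```

```text
[[[14.8,1.4,30.7,-0,0.7,0.5,50],[14.4,1.3,30.9,-0,0.7,0.5,50],[14,1.1,31.1,-0,0.7,0.5,50]]]
at [0.4262, -0.3363, 0.2406] yaw -165.95 grip 0.05 t 39.0 F [-0.2, 0.7, -0.2] j [-1.03, 0.12, -0.34, 0.82, 0.69, -1.16]
```

Emit:
jog_arm([
  [[12, 1, 20, 0, 0.7, 0.5, 50], [14, 1, 30, 0, 0.7, 0.5, 50], [10, 1, 25, 0, 0.7, 0.5, 50], [4, 0, 10, 0, 0, 0, 50], [0, 0, 2, 0, 0, 0, 50]],
])

```text
clock: 39.5
eef_pos: [0.4618, -0.3212, 0.1534]
tool_rot: [-0.107, 0.933, 0.034, 0.342]
ft_force: [0.4, 0.4, -0.0]
grip_width: 0.0501
```

```bash
python3 - <<'E'
from h import *
plan([(B+.125*U,EGG),(B+.059*U,EGG)],50)
E
```

```text
[[[14.1,-4.2,22.4,0.2,0.2,1.1,50],[0,0,33,0,0,0,50],[0,0,33,0,0,0,50]]]
at [0.4618, -0.3212, 0.1534] yaw -166.61 grip 0.0501 t 39.5 F [0.4, 0.4, -0.0] j [-0.93, 0.23, -0.46, 0.55, 0.63, -1.05]
```

Emit:
jog_arm([
  [[9, -3, 2, 0.2, 0.2, 1.1, 50], [4, -1, 4, 0, 0, 0, 50], [1, 0, 8, 0, 0, 0, 50], [0, 0, 5, 0, 0, 0, 50], [0, 0, 0, 0, 0, 0, 50]],
])

```text
clock: 40.0
eef_pos: [0.4675, -0.3239, 0.1323]
tool_rot: [-0.1, 0.934, 0.034, 0.341]
ft_force: [-0.1, 0.2, -0.4]
grip_width: 0.05
```

```bash
python3 - <<'E'
from h import *
plan([(B+.125*U,EGG),(B+.059*U,EGG)],50)
E
```

```text
[[[4.2,-0.5,3.1,-0.1,0.1,0.3,50],[0,0,33,0,0,0,50],[0,0,33,0,0,0,50]]]
at [0.4675, -0.3239, 0.1323] yaw -167.59 grip 0.05 t 40.0 F [-0.1, 0.2, -0.4] j [-0.92, 0.26, -0.48, 0.49, 0.62, -1.02]
```

Emit:
jog_arm([
  [[4, -0.5, 2, 0, 0, 0.3, 50], [0, 0, 8, 0, 0, 0, 50], [0, 0, 15, 0, 0, 0, 50], [0, 0, 12, 0, 0, 0, 50], [0, 0, 3, 0, 0, 0, 50]],
])

```text
clock: 40.5
eef_pos: [0.4909, -0.3215, 0.0982]
tool_rot: [-0.097, 0.934, 0.034, 0.342]
ft_force: [-0.1, 0.9, -0.1]
grip_width: 0.0498
```

```bash
python3 - <<'E'
from h import *
plan([(B+.059*U,EGG)],50)
E
```

```text
[[[0.2,2.1,27.9,-0.3,0.2,-0.1,50]]]
at [0.4909, -0.3215, 0.0982] yaw -168.08 grip 0.0498 t 40.5 F [-0.1, 0.9, -0.1] j [-0.88, 0.33, -0.5, 0.36, 0.6, -0.97]
```

Emit:
jog_arm([
  [[0, 2, 8, -0.3, 0.2, 0, 50], [0, 0, 12, 0, 0, 0, 50], [0, 0, 7, 0, 0, 0, 50], [0, 0, 1, 0, 0, 0, 50], [0, 0, 0, 0, 0, 0, 50]],
])

```text
clock: 41.0
eef_pos: [0.5091, -0.3154, 0.0751]
tool_rot: [-0.098, 0.935, 0.037, 0.339]
ft_force: [0.3, -0.0, 0.7]
grip_width: 0.0498
```

Emit:
jog_arm([
  [[0, 0, 0, 0, 0, 0, 5], [0, 0, 0, 0, 0, 0, 5], [0, 0, 0, 0, 0, 0, 5], [0, 0, 0, 0, 0, 0, 5], [0, 0, 0, 0, 0, 0, 5]],
])

```text
clock: 41.5
eef_pos: [0.5086, -0.3162, 0.0762]
tool_rot: [-0.097, 0.935, 0.036, 0.34]
ft_force: [-0.1, 0.6, -0.2]
grip_width: 0.0166
```

```bash
python3 - <<'E'
from h import *
plan([(B+.059*U,EGG)],50)
E
```

```text
[[[0.2,0.5,-0.8,-0,-0.1,-0.1,50]]]
at [0.5086, -0.3162, 0.0762] yaw -168.15 grip 0.0166 t 41.5 F [-0.1, 0.6, -0.2] j [-0.84, 0.38, -0.5, 0.3, 0.59, -0.93]
```

Emit:
jog_arm([
  [[-13, 0, -15, 0, 0, 0, 5], [-26, 0, -31, 0, 0, 0, 5], [-26, 0, -31, 0, 0, 0, 5], [-12, 1, -24, 0, 8, 0, 5], [-9, 1, -25, 0, 8, 0, 5]],
])

```text
clock: 42.0
eef_pos: [0.4886, -0.3135, 0.2228]
tool_rot: [-0.096, 0.975, 0.029, 0.196]
ft_force: [1.6, -0.9, -1.6]
grip_width: 0.0168
```

Emit:
jog_arm([
  [[-5, 1, -26, 0, 8, 0, 5], [-1, 1, -26, 0, 8, 0, 5], [0, 0, -20, 0, 8, 0, 5], [0, 0, -5, 0, 0, 0, 5]],
])

```text
clock: 42.4
eef_pos: [0.4769, -0.3159, 0.3092]
tool_rot: [-0.101, 0.995, 0.003, -0.016]
ft_force: [1.1, -0.5, -0.6]
grip_width: 0.0166
```

```bash
python3 - <<'E'
from h import *
plan([((.57,-.11,.31),down(180))],5)
E
```

```text
[[[-26.5,36.6,-0.6,0.1,-0.4,2.3,5],[-25,37.6,-0.5,0.1,-0.4,2.3,5],[-23.5,38.6,-0.4,0.1,-0.4,2.3,5],[-21.9,39.5,-0.3,0.1,-0.4,2.3,5],[-20.3,40.4,-0.2,0.1,-0.4,2.3,5]]]
at [0.4769, -0.3159, 0.3092] yaw -168.36 grip 0.0166 t 42.4 F [1.1, -0.5, -0.6] j [-0.58, 0.4, 0.43, 1.63, -0.01, -0.78]
```

Emit:
jog_arm([
  [[-24, 35, -3, 0, -0.4, 2.3, 5], [-25, 38, -2, 0, -0.4, 2.3, 5], [-23, 39, -2, 0, -0.4, 2.3, 5], [-18, 36, -1, 0, -0.4, 2.3, 5], [-12, 28, 0, 0, -0.4, 2.3, 5]],
])

```text
clock: 42.9
eef_pos: [0.5587, -0.1279, 0.3127]
tool_rot: [0.009, 1.0, 0.006, 0.006]
ft_force: [0.0, -0.8, -0.7]
grip_width: 0.0166
```

Emit:
jog_arm([
  [[-3, 10, 0, 0, 0, 0, 5], [0, 0, 0, 0, 0, 0, 5]],
])

```text
clock: 43.1
eef_pos: [0.5615, -0.1144, 0.3113]
tool_rot: [0.006, 1.0, 0.007, 0.007]
ft_force: [-0.3, -0.2, -1.0]
grip_width: 0.0163
```

```bash
python3 - <<'E'
from h import *
plan([((.584,-.0875,.25),down(180))],5)
E
```

```text
[[[-10.6,13.1,31,0.4,0.4,-0.4,5],[-10.9,13.3,30.8,0.4,0.4,-0.4,5]]]
at [0.5615, -0.1144, 0.3113] yaw 179.27 grip 0.0163 t 43.1 F [-0.3, -0.2, -1.0] j [-0.21, 0.37, 0.39, 1.58, 0.02, -0.2]
```

Emit:
jog_arm([
  [[-12, 16, 0, 0.4, 0.4, -0.4, 5], [-8, 9, 8, 0.4, 0.4, -0.4, 5], [0, 1, 12, 0, 0, 0, 5], [0, 0, 10, 0, 0, 0, 5], [0, 0, 3, 0, 0, 0, 5]],
])

```text
clock: 43.6
eef_pos: [0.5802, -0.0942, 0.2752]
tool_rot: [0.002, 1.0, -0.0, -0.001]
ft_force: [-0.8, -0.3, -0.3]
grip_width: 0.0164
```

```bash
python3 - <<'E'
from h import *
plan([((.584,-.0875,.25),down(180))],5)
E
```

```text
[[[-3.8,6.8,25.1,-0.1,-0.1,-0.2,5]]]
at [0.5802, -0.0942, 0.2752] yaw 179.77 grip 0.0164 t 43.6 F [-0.8, -0.3, -0.3] j [-0.16, 0.41, 0.36, 1.52, -0.0, -0.16]
```

Emit:
jog_arm([
  [[-4, 7, 2, 0, 0, 0, 5], [0, 0, 6, 0, 0, 0, 5], [0, 0, 7, 0, 0, 0, 5], [0, 0, 4, 0, 0, 0, 5], [0, 0, 0, 0, 0, 0, 5]],
])

```text
clock: 44.1
eef_pos: [0.5838, -0.0887, 0.2539]
tool_rot: [0.003, 1.0, -0.0, -0.001]
ft_force: [-0.6, 0.6, -0.8]
grip_width: 0.0168
```

```bash
python3 - <<'E'
from h import *
plan([((.584,-.0875,.245),down(180))],5)
E
```

```text
[[[-0.2,1.2,8.9,-0.1,-0.1,-0.4,5]]]
at [0.5838, -0.0887, 0.2539] yaw 179.62 grip 0.0168 t 44.1 F [-0.6, 0.6, -0.8] j [-0.15, 0.42, 0.32, 1.47, -0.0, -0.14]
```

Emit:
jog_arm([
  [[0, 1, 3, 0, 0, 0, 5], [0, 0, 2, 0, 0, 0, 5], [0, 0, 1, 0, 0, 0, 5]],
])

```text
clock: 44.4
eef_pos: [0.5841, -0.0876, 0.2481]
tool_rot: [0.003, 1.0, -0.001, -0.0]
ft_force: [-0.3, -0.3, -1.3]
grip_width: 0.0162
```

Emit:
jog_arm([
  [[0, 0, 1, 0, 0, 0, 5]],
])

```text
clock: 44.5
eef_pos: [0.5841, -0.0876, 0.2472]
tool_rot: [0.003, 1.0, -0.001, -0.0]
ft_force: [-0.3, 0.1, -0.5]
grip_width: 0.0165
```

Emit:
jog_arm([
  [[0, 0, 1, 0, 0, 0, 5]],
])

```text
clock: 44.6
eef_pos: [0.5842, -0.0876, 0.2462]
tool_rot: [0.003, 1.0, -0.001, -0.0]
ft_force: [0.4, 1.3, -0.1]
grip_width: 0.0165
```

Emit:
jog_arm([
  [[0, 0, 1, 0, 0, 0, 5]],
])

```text
clock: 44.7
eef_pos: [0.5842, -0.0876, 0.2453]
tool_rot: [0.003, 1.0, -0.001, -0.0]
ft_force: [-0.8, -0.4, -0.9]
grip_width: 0.0165
```

Emit:
jog_arm([
  [[0, 0, 1, 0, 0, 0, 5]],
])

```text
clock: 44.8
eef_pos: [0.5843, -0.0877, 0.2443]
tool_rot: [0.003, 1.0, -0.001, 0.0]
ft_force: [-0.2, -0.3, -0.4]
grip_width: 0.0164
```

Emit:
jog_arm([
  [[0, 0, 1, 0, 0, 0, 5]],
])

```text
clock: 44.9
eef_pos: [0.5843, -0.0877, 0.2432]
tool_rot: [0.003, 1.0, -0.001, 0.0]
ft_force: [-0.8, 0.2, -0.7]
grip_width: 0.0169
```

Emit:
jog_arm([
  [[0, 0, 0.7, 0, 0, 0, 5]],
])

```text
clock: 45.0
eef_pos: [0.5843, -0.0877, 0.2424]
tool_rot: [0.003, 1.0, -0.001, 0.0]
ft_force: [0.7, 0.6, -1.2]
grip_width: 0.0164
```

Emit:
jog_arm([
  [[0, 0, 1, 0, 0, 0, 5]],
])

```text
clock: 45.1
eef_pos: [0.5845, -0.0877, 0.2415]
tool_rot: [0.003, 1.0, -0.001, 0.0]
ft_force: [0.5, -0.2, 1.8]
grip_width: 0.0167
```

Emit:
jog_arm([
  [[0, 0, 1, 0, 0, 0, 5]],
])

```text
clock: 45.2
eef_pos: [0.5849, -0.0877, 0.2412]
tool_rot: [0.003, 1.0, -0.001, 0.001]
ft_force: [-0.2, -0.9, 4.6]
grip_width: 0.0166
```

Emit:
jog_arm([
  [[0.5, 0, -0.3, 0, 0, 0, 5], [0, 0, 0, 0, 0, 0, 45], [0, 0, 0, 0, 0, 0, 45], [0, 0, 0, 0, 0, 0, 45], [0, 0, 0, 0, 0, 0, 45]],
])

```text
clock: 45.7
eef_pos: [0.5842, -0.0877, 0.2415]
tool_rot: [0.003, 1.0, -0.001, 0.001]
ft_force: [-0.1, -0.7, 0.1]
grip_width: 0.0449
```

Emit:
jog_arm([
  [[0, 0, -10, 0, 0, 0, 45], [0, 0, -25, 0, 0, 0, 45], [0, 0, -30, 0, 0, 0, 45], [0, 0, -20, 0, 0, 0, 45], [10, 0, -10, 0, 0, 0, 45]],
])

```text
clock: 46.2
eef_pos: [0.573, -0.0873, 0.3389]
tool_rot: [0.003, 1.0, -0.0, -0.002]
ft_force: [0.7, -0.3, 1.0]
grip_width: 0.0449
```

Emit:
jog_arm([
  [[30, 0, 0, 0, 0, 0, 45], [45, 0, 0, 0, 0, 0, 45], [45, 0, 0, 0, 0, 0, 45], [45, 0, 0, 0, 0, 0, 45], [30, 0, 0, 0, 0, 0, 45]],
])

```text
clock: 46.7
eef_pos: [0.3715, -0.0857, 0.339]
tool_rot: [0.002, 1.0, -0.001, -0.0]
ft_force: [0.3, -0.2, 0.4]
grip_width: 0.0452
```

```bash
python3 - <<'E'
from h import *
plan([((.38,-.09,.34),down(180))],45)
c=cam("scene"); img=save("scene","s13.png")[:,:,::-1]; top=save("top","t13.png")[:,:,::-1]
O=crop(img,230,120,140,180,3)
for b in([.611,.124,.0505],[.584,-.087,.1865]):
    for p in(np.array(b),np.array(b)+[0,0,.098]): cv2.circle(O,tuple(np.int32((proj(c,p)-[230,120]+.5)*3)),3,(0,255,0),1)
T=crop(top,180,160,190,180,2); T=cv2.copyMakeBorder(T,0,O.shape[0]-T.shape[0],0,0,0)
cv2.imwrite("pics/v13.png",np.hstack([O,T]))
for n in("tin","pincushion","chalk_box"): print(n,[(np.round(d["at"]).tolist(),round(d["conf"],2)) for d in masks_of(n,"top")][:2])
E
```

```text
[[[-8.5,-4.3,-1,-0.1,-0,-0.3,45]]]
at [0.3715, -0.0857, 0.339] yaw 179.72 grip 0.0452 t 46.7 F [0.3, -0.2, 0.4] j [-0.23, -0.02, -0.02, 1.58, -0.0, -0.22]
tin [([304.0, 180.0], 0.75), ([322.0, 263.0], 0.16)]
pincushion [([152.0, 244.0], 0.87)]
chalk_box [([434.0, 335.0], 0.75)]
```

View pics/v13.png

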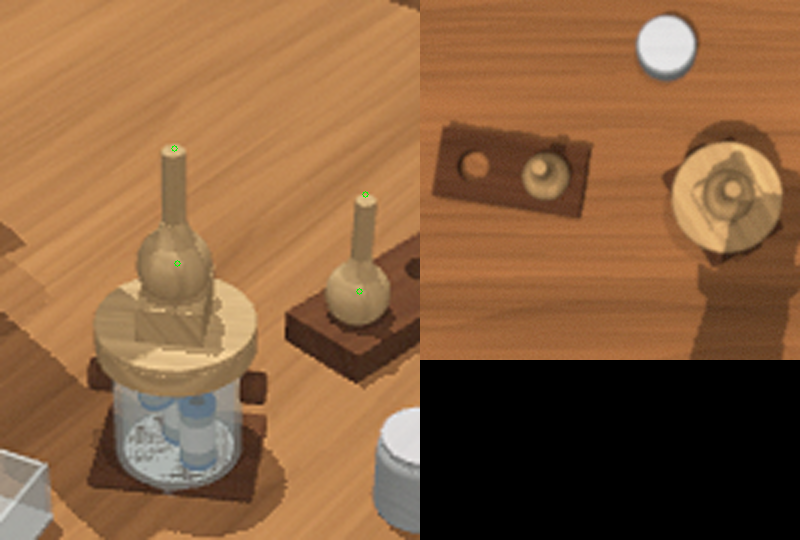

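```bash
python3 -c "
from h import *
print(job_done())"
```

```text
the job is handed in; nothing more can be done
None
```

The job is done and handed in, with the robot clock at about 47 s of the 208 s allowed. I don't know the verdict, since none is reported.

- **Spools:** all three are in the jar. The third fell leaning and was left that way, well below the lid.
- **Lid:** it went down through the thread gap without resistance and its plate lay on the rim. I then turned it clockwise about 91° until the wrist felt the stop (0.8 N m).
- **Eggs:** only two were present. One stands in the rack hole at the -y end, the other in the ring on the lid.

**Last checks:** in the final scene picture, both eggs' balls and handle ends sit close to where an upright egg should show. The lid is level on the jar. In the top picture the pincushion and chalk box are where they started; the tin reads within about 3 px of its first position, which is within detection noise.

**What did not go cleanly:** while I lowered the first spool, the wrist read a 42 N upward push (about 47 N in all). I took it to be a finger touching the jar's inner rim because the arm had drifted about 7 mm. I didn't see the contact itself, so I can't rule out that the gripper's body was pressing, where the limit is 40 N. The total was well below the 120 N wrist limit.

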